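# Change the bench over from the pull test to the friction test

## Task

Put away the L-shaped and the straight grip plate, tabs up, in the shallow black tray, turned so that they nest side by side and both lie flat on its floor. Set the friction sled on the bench in front of the force gauge, in line with the gauge's stem, with its eye facing the stem's tip and about 20 mm away from it, and stand the check weight upright on the middle of the sled. Set things down rather than dropping them, and leave the bottle, the jar and the parts bin where they are.

Things in the scene. Friction and masses are not known exactly. Their poses are not given: they have to be found in the camera images.
- l_plate: loose L-shaped aluminium grip plate, 8 mm thick, 150 g; upright steel tab 24 mm long (x), 12 mm thick (y), its top 38 mm above the plate's underside: grip it across the 12 mm. Origin: underside, below the tab's centre. Long leg: x -38 to +70, y -20 to +16 mm; short leg: x -38 to -2, y +16 to +52 mm (108 x 72 mm outline, 72 x 36 mm notch at the +x +y corner).
- straight_plate: loose rectangular aluminium grip plate, 72 mm (x) by 36 mm (y), 8 mm thick (about 90 g); upright steel tab 24 mm long (x), 12 mm thick (y), its top 38 mm above the plate's underside: grip it across the 12 mm. Origin: centre of the underside. It fits the notch of the L plate.
- sled: loose friction-test sled: a grey flat block 64 mm (x) by 50 mm (y), 22 mm high, black rubber underneath (about 200 g); a dark steel ring 22 mm across (the eye) sticks out of the middle of one short side, its +x side, to 52 mm from the centre, 12 mm up. Origin: centre of the underside; x points to the eye. Grip it across the 50 mm.
- weight: loose steel check weight: an upright cylinder 36 mm across and 36 mm high, with a narrow neck and a 22 mm knob above, 55 mm high in all (about 300 g). Origin: centre of the underside, z up.
- tray: shallow rectangular black tray, fixed to the bench; outside 130 mm (x) by 94 mm (y), inside 120 by 84 mm, floor 4 mm thick, rim 14 mm high. Origin: centre of its underside; x along its long side. The two grip plates nest into a 108 x 72 mm rectangle, which fits in two ways, half a turn apart.
- gauge: white force gauge lying fixed on a dark steel cradle plate 90 mm wide; gauge 145 x 66 mm, top 41 mm high, display up; a thin steel stem with a small hook sticks out of its end, 20 mm above the bench. Origin: on the bench, directly below the stem's tip; the stem points along -x, the gauge and its cradle extend from +28 to +190 mm along +x.
- bottle: bystander: closed white plastic bottle, 56 mm across, 140 mm high, standing loose. Origin: centre of the underside.
- jar: bystander: clear jar with a blue cap, 60 mm across, 70 mm high, standing loose. Origin: centre of the underside.
- bin: bystander: small open red parts bin, 90 x 110 mm, 55 mm high, standing loose. Origin: centre of the underside.
Mind the look-alikes: they are no part of the job. What is shaped like the straight_plate but purple is not meant. Leave any blue look-alike of the l_plate alone.

How it is judged:
By the outcome, as a careful person would: the job done as asked, in the order asked, and still so for the second after the job is handed in, with the robot touching nothing.
It also fails if it takes over 112 s, if anything falls off the work surface, if the arm or the gripper's body presses on something with over 40 N, if the wrist force passes 120 N, or if a joint passes its speed limit or range.

## Robot

A 7-joint arm with a two-finger parallel gripper is mounted at the origin on the work surface. World frame = base frame: x ahead of the robot, y to its left, z up, the work surface at z = 0. Lengths are in m, angles in rad, forces in N, time in s.
With the tool pointing down it reaches from about 0.4 to 0.875 m from the base axis. Payload 19.3 kg.
Tool frame: the origin (TCP) lies midway between the tips of the shut fingers; the grasp point (between the pads) lies 19 mm behind it; z points along the fingers, y is the line along which they close (so a half turn about z gives the same grasp; the last joint's range is limited). The gripper opens to 85 mm and grips with 20 to 120 N. Pads are 22 mm wide; open, the fingers measure 114 mm over their backs; the gripper's body (76 mm by 85 mm) begins 54 mm behind the grasp point. The pads swing forward as they close: fully open they stand 13 mm farther back than shut.
Start: joints at [-1.324, 0.521, -0.036, 1.599, 0.021, 1.021, -0.113], TCP at [0.195, 0.594, 0.201] pointing down, gripper open.
Joint ranges: [-2.91, 2.91], [-0.3, 2.13], [-1.5, 1.42], [0.17, 2.43], [-1.26, 4.41], [0.16, 1.93], [-2.52, 2.52]. Speed limits (rad/s): [1.89, 1.89, 2.39, 2.39, 3.01, 3.01, 3.01].

## Interface

Orientations are given as [roll, pitch, yaw] about the fixed x, y, z axes, in that order (R = Rz(yaw) Ry(pitch) Rx(roll)).
In Python, from workcell import * gives the robot as it stands. The module is installed in compiled form; this text tells all that it offers.
- The arm moves only by the tool play_rows, never from a script. Its argument "deltas" is a list of rows, each a list of 7 numbers: the shift along the tool's x, y, z in units of 500 mm (1.0 is 500 mm), then the turn, a rotation vector about the tool's x, y, z in units of 120 degrees (1.0 is 120 degrees), then the closure, from 0 (fully open) to 1 (shut). A call has 1 to 10 rows; each row is the pose to reach, as a shift and turn from the pose commanded when the call began, along the tool's axes at that moment; what a row does not reach only later rows make up. A row lasts 1/10 s, in which the tool goes at most 50 mm and 8.59 degrees, less where a joint would pass 70% of its speed; a pose out of reach is approached as far as the arm can. A call with a number of a shift or a turn outside -1 to 1 is refused whole. A call with a gripper value outside its range is refused whole. The fingers move at their own pace and stop on an object; "newtons" is the grip in N (left out, the last holds). Time passes only in rows, so rows that repeat a pose let the fingers close. It gives the time, the measured TCP pose, the force, the opening and the grip force at its end, in the units of the state.
- observe(): the state, without advancing time (a new reading comes with each control period).
- grab_frame(name): name is "scene" or "side" or "wrist"; returns the picture (400x640x3 uint8, red, green, blue); there is no depth.
- get_calibration(name): a dict with "fovy" (degrees; the focal length in pixels is half the picture's height over the tangent of half this angle, whatever the lens; pixels are square), "cx", "cy" (the principal point, pixels), "xyz" and "rotation" of the camera in the world. Camera axes: x right, y down, z forward; pixel columns grow to the right and rows downward; lengths in m; the calibration is good to about 2 mm. A picture is of the moment at which its call begins: read the wrist's pose just before it. get_calibration takes no time and is no camera call; for the wrist camera it gives the pose at the moment of the call.
- job_done(): hands the job in; it is judged then, once.
The state is a dict: "clock": time; "qpos": joint angles; "qd": joint speeds; "joint_efforts": joint torques, N m; "position": TCP position; "tool_rot": TCP orientation; "force": force on the tool from outside, world axes, zero at the start; "moment": the same for the moment, N m; "grip_width": finger opening in m; "finger_force": force on a finger pad.
Only numpy, scipy, OpenCV 4.12 (cv2) and the standard library are available. Lean on these libraries where they do the work, as an engineer would, in place of code of your own. Each camera call takes 0.05 s, during which the arm holds its last target. There are 200 camera calls.

## Working session

There is one attempt and no reset: what is moved stays moved. The work goes in short steps, Python scripts to look and compute and a tool call to move; the robot and the scene stay as the last step left them, time stands still between calls to the robot, and variables do not carry over. Pictures are saved under pics/ and viewed, at most 14 in all, crops included, and the job is handed in when it is done.

Besides the shell and the picture viewer there is one more tool, called after ">>>" by a JSON object that holds its "method" and its "body". play_rows: Moves the arm, as the interface text tells. Its arguments: {"type":"object","properties":{"deltas":{"type":"array"},"newtons":{"type":"number"}},"required":["deltas"]}

```bash
mkdir -p pics; python3 - <<'E'
from workcell import *
import cv2
for n in("scene","side","wrist"):
    c=get_calibration(n);print(n,{k:(v if not hasattr(v,'tolist') else v.tolist()) for k,v in c.items()})
    cv2.imwrite(f"pics/{n}0.png",grab_frame(n)[:,:,::-1])
s=observe();print(s)
E
```

```text
scene {'fovy': 45.75363673632039, 'cx': 321.9215293183944, 'cy': 193.956294013586, 'xyz': [1.5193891469029281, 0.8124407311098429, 1.080596807732556], 'rotation': [-2.236007325179485, -0.020458917922940856, 2.2525061608525636]}
side {'fovy': 46.97036154641478, 'cx': 318.86551538789564, 'cy': 203.16964866290675, 'xyz': [0.40256814194811763, -0.9268355948209103, 1.068377324712556], 'rotation': [-2.39472077856722, 0.01181634392170916, -0.09524747916469067]}
wrist {'fovy': 59.255615351445215, 'cx': 315.685419884588, 'cy': 191.62612979295025, 'xyz': [0.12353304813287734, 0.6174576399635937, 0.3715052318572869], 'rotation': [2.844000257773052, 1.874164084547658e-05, 1.2540364781205753]}
{'clock': 0.15, 'qpos': array([-1.32419886,  0.52184487, -0.03633066,  1.59986281,  0.02120044,
        1.02112507, -0.1127927 ]), 'qd': array([-4.07745967e-04, -1.87069279e-03,  3.02498593e-04, -1.41979672e-03,
       -2.06914467e-04,  1.56473705e-06, -6.17946212e-04]), 'joint_efforts': array([ 1.72418957e-03, -9.27406025e+01,  1.98052704e+00, -3.70060015e+01,
        1.79357012e-02,  6.49843758e-03,  1.57403724e-05]), 'position': array([0.19464434, 0.59362307, 0.20088311]), 'tool_rot': array([-3.14073940e+00,  5.69713103e-05,  2.82479297e+00]), 'force': array([-0.4325218 , -0.43922925, -0.41465167]), 'moment': array([-0.01773392,  0.0008017 , -0.00168818]), 'finger_force': 0.0, 'grip_width': 0.08515917972392903}
```

View pics/scene0.png

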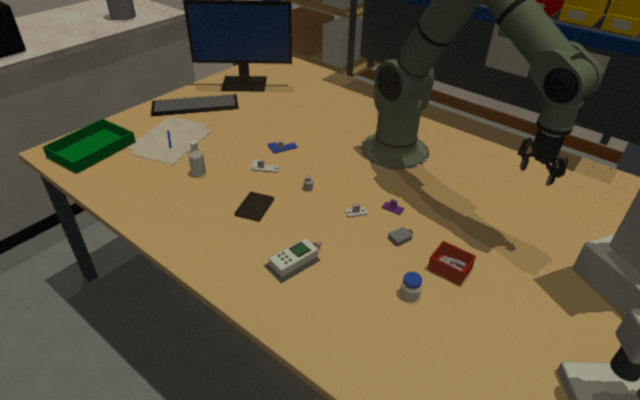

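View pics/side0.png

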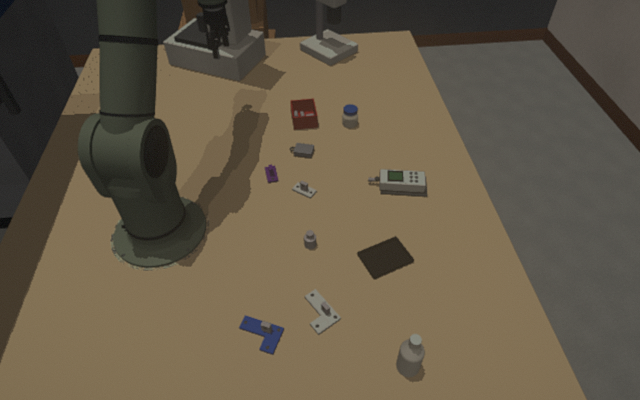

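Silver L at scene (264,166), side (322,311); its blue look-alike is at scene (283,147). Silver straight plate at scene (356,211), side (304,188); its purple look-alike is at scene (393,207). The two silver ones are meant. Sled at scene (400,236), weight (308,184), tray (255,206), gauge (295,258).

```bash
cat > h.py <<'E'
from workcell import *
import cv2, numpy as np
from scipy.spatial.transform import Rotation as R
def cal(n): return get_calibration(n)
def ray(c,uv,z):
    f=200/np.tan(np.radians(c["fovy"])/2)
    uv=np.atleast_2d(np.array(uv,float)); d=np.c_[(uv[:,0]-c["cx"])/f,(uv[:,1]-c["cy"])/f,np.ones(len(uv))]
    d=R.from_euler("xyz",c["rotation"]).apply(d); o=np.array(c["xyz"])
    return o+d*((z-o[2])/d[:,2])[:,None]
def pix(c,p):
    f=200/np.tan(np.radians(c["fovy"])/2)
    q=R.from_euler("xyz",c["rotation"]).inv().apply(np.atleast_2d(p)-np.array(c["xyz"]))
    return np.c_[q[:,0]/q[:,2]*f+c["cx"],q[:,1]/q[:,2]*f+c["cy"]]
def go(xyz,yaw=None,frm=None):
    """delta row from current (or frm) pose to world xyz, tool down at yaw (deg, of tool x), in move units"""
    s=observe(); p,r=frm if frm else (s["position"],s["tool_rot"]); R0=R.from_euler("xyz",r)
    d=R0.inv().apply(np.array(xyz)-p)/0.5
    if yaw is None: yaw=np.degrees(r[2])
    R1=min((R.from_euler("xyz",[np.pi,0,np.radians(yaw+k)]) for k in(0,180)),key=lambda q:(R0.inv()*q).magnitude())
    t=(R0.inv()*R1).as_rotvec()/np.radians(120)
    print("delta",np.round(d,4).tolist(),np.round(t,4).tolist(),"steps",np.round(max(np.linalg.norm(d)*10,np.linalg.norm(t)*120/8.59),1))
def snap(n,fn):
    c=cal(n); im=grab_frame(n)[:,:,::-1].copy(); cv2.imwrite("pics/"+fn,im); return c,im
E
python3 - <<'E'
from h import *
sc,sd=cal("scene"),cal("side")
for n,a,b,z in [("L",(264,168),(322,311),.008),("blueL",(283,147),(262,333),.008),("str",(356,212),(304,189),.008),("purple",(393,208),(271,174),.008),("sled",(400,236),(303,150),.02),("weight",(308,184),(310,240),.03),("tray",(255,206),(386,257),.014),("gauge",(295,258),(402,180),.04),("tip",(320,243),(370,181),.02),("bottle",(198,174),(411,371),.0),("jar",(411,296),(350,124),0),("bin",(452,263),(304,115),.03)]:
    print(n,ray(sc,a,z).round(3)[0,:2],ray(sd,b,z).round(3)[0,:2])
E
```

```text
L [ 0.463 -0.309] [ 0.455 -0.327]
blueL [ 0.302 -0.357] [ 0.3   -0.372]
str [0.446 0.123] [0.442 0.119]
purple [0.342 0.211] [0.337 0.201]
sled [0.463 0.312] [0.452 0.297]
weight [ 0.453 -0.091] [ 0.443 -0.109]
tray [ 0.656 -0.163] [ 0.651 -0.179]
gauge [0.773 0.129] [0.754 0.094]
tip [0.657 0.133] [0.657 0.121]
bottle [ 0.65  -0.482] [ 0.649 -0.501]
jar [0.641 0.462] [0.639 0.45 ]
bin [0.473 0.502] [0.469 0.485]
```

```bash
python3 - <<'E'
from h import *
c=cal("wrist");print(ray(c,(c["cx"],c["cy"]),0))
go((.5,.25,.35),180)
go((.5,0.05,.38),180)
E
```

```text
[[0.23184731 0.58203356 0.        ]]
delta [-0.7944, -0.463, -0.2978] [-0.0004, -0.0, -0.1513] steps 9.7
delta [-0.919, -0.8432, -0.3575] [-0.0004, -0.0, -0.1513] steps 13.0
```

>>> {"method": "play_rows", "body": {"deltas": [[-0.08,-0.05,-0.09,0,0,-0.03,0],[-0.16,-0.1,-0.15,0,0,-0.06,0],[-0.24,-0.14,-0.2,0,0,-0.09,0],[-0.32,-0.2,-0.25,0,0,-0.12,0],[-0.4,-0.26,-0.3,0,0,-0.1513,0],[-0.48,-0.32,-0.3,0,0,-0.1513,0],[-0.56,-0.38,-0.3,0,0,-0.1513,0],[-0.63,-0.44,-0.32,0,0,-0.1513,0],[-0.7,-0.5,-0.34,0,0,-0.1513,0],[-0.76,-0.57,-0.35,0,0,-0.1513,0]]}}

```text
clock: 1.15
position: [0.4588, 0.2218, 0.3738]
tool_rot: [3.141, 0.0, -3.142]
force: [1.5, 0.6, 0.2]
grip_width: 0.0855
finger_force: 0.0
```

```bash
python3 - <<'E'
from h import *
go((.5,0.05,.38),180)
E
```

```text
delta [-0.0824, -0.3436, -0.0124] [0.0001, 0.0001, 0.0] steps 3.5
```

>>> {"method": "play_rows", "body": {"deltas": [[-0.02,-0.09,0,0,0,0,0],[-0.04,-0.18,0,0,0,0,0],[-0.06,-0.27,0,0,0,0,0],[-0.08,-0.34,-0.01,0,0,0,0],[-0.08,-0.34,-0.01,0,0,0,0],[-0.08,-0.34,-0.01,0,0,0,0]]}}

```text
clock: 1.75
position: [0.4979, 0.0532, 0.3783]
tool_rot: [3.141, -0.0, 3.14]
force: [0.7, -0.1, -0.2]
grip_width: 0.0852
finger_force: 0.0
```

```bash
python3 - <<'E'
from h import *
c,im=snap("wrist","w1.png");print(c["xyz"],c["rotation"],observe()["position"])
E
```

```text
[0.4230392  0.05355227 0.54902205] [ 2.84387981e+00 -1.54205038e-03  1.56951005e+00] [0.497741   0.05412337 0.37817842]
```

View pics/w1.png

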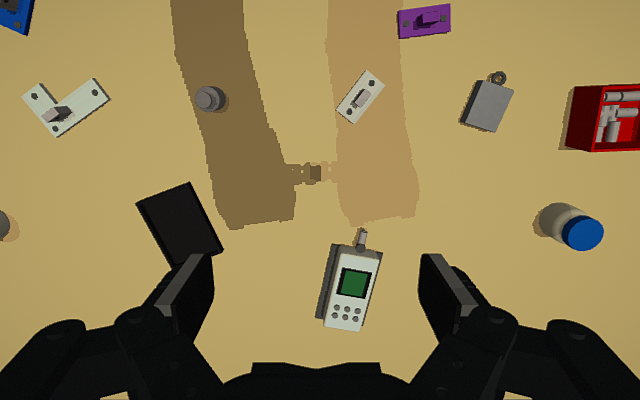

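The wrist view shows everything: silver L at (65,107), silver straight plate at (360,97), sled (487,105) with eye (499,78), weight (208,98), tray (180,222), gauge (352,285) with stem tip (362,232). Purple (424,20) and blue (10,15) are the look-alikes. I'll measure and crop to confirm.

```bash
python3 - <<'E'
from h import *
c=cal("wrist"); im=cv2.imread("pics/w1.png")
cr=np.hstack([cv2.resize(im[65:150,10:120],None,fx=3.5,fy=3.5),cv2.resize(im[55:140,320:430],None,fx=3.5,fy=3.5)])
cv2.imwrite("pics/crop1.png",cr)
hsv=cv2.cvtColor(im,cv2.COLOR_BGR2HSV)
print([hsv[y,x].tolist() for x,y in [(90,95),(370,85),(487,105),(300,60),(200,60),(180,222),(352,256)]])
def cs(m,roi,z,nm):
    x0,y0,x1,y1=roi; k=np.zeros_like(m); k[y0:y1,x0:x1]=m[y0:y1,x0:x1]
    C=max(cv2.findContours(k,0,cv2.CHAIN_APPROX_NONE)[0],key=cv2.contourArea)
    P=ray(c,C[:,0],z)[:,:2]*1000
    ap=cv2.approxPolyDP(C,4,True)[:,0]
    r=cv2.minAreaRect(P.astype(np.float32));print(nm,"rect",np.round(r[0],1),np.round(r[1],1),round(r[2],1));print(ray(c,ap,z)[:,:2].round(4).tolist(),ap.tolist())
m=((hsv[...,1]<60)&(hsv[...,2]>120)).astype(np.uint8)
cs(m,(10,65,120,150),.008,"L"); cs(m,(320,55,400,140),.008,"str")
m=((hsv[...,1]<60)).astype(np.uint8)
cs(m,(440,80,530,140),.022,"sled")
m=((hsv[...,2]<70)).astype(np.uint8)
cs(m,(130,175,226,258),.014,"tray")
E
```

```text
[[38, 31, 188], [30, 28, 46], [30, 13, 122], [22, 114, 186], [20, 123, 124], [8, 44, 23], [36, 40, 196]]
L rect [ 442.7 -318.1] [ 71.7 107.5] 32.0
[[0.4446, -0.2551], [0.4149, -0.2733], [0.4519, -0.3309], [0.4219, -0.3523], [0.4404, -0.3818], [0.5011, -0.3446]] [[107, 99], [91, 78], [57, 104], [38, 83], [21, 96], [55, 137]]
str rect [441.9 120.7] [36.1 71.6] 52.4
[[0.4037, 0.1284], [0.459, 0.0858], [0.4798, 0.1119], [0.4245, 0.1558]] [[366, 70], [336, 109], [353, 123], [384, 85]]
sled rect [449.3 305.9] [56.3 72.4] 72.9
[[0.419, 0.2874], [0.4753, 0.2699], [0.49, 0.3224], [0.4313, 0.3396], [0.4244, 0.3197], [0.4176, 0.3258]] [[478, 81], [461, 121], [495, 131], [513, 90], [500, 85], [505, 80]]
tray rect [ 648.4 -166.3] [131.3  98.5] 20.7
[[0.571, -0.1445], [0.606, -0.2332], [0.7022, -0.197], [0.7022, -0.1229], [0.6873, -0.0998]] [[189, 182], [136, 203], [166, 257], [210, 257], [223, 249]]
```

View pics/crop1.png

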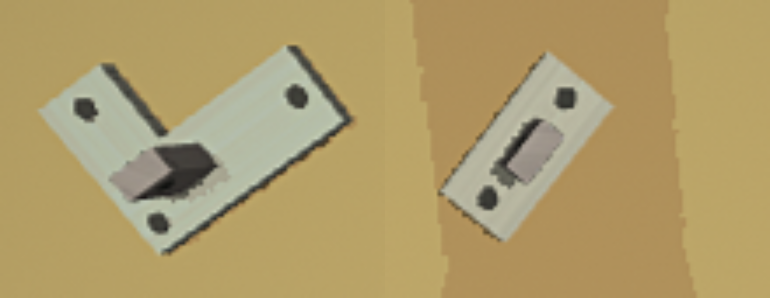

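The crop shows the silver L (left) and silver straight plate (right). Measured outlines are 107.5×71.7 and 71.6×36.1 mm, which match. Next I go above the L.

```bash
python3 - <<'E'
from h import *
print(observe()["qpos"].round(2))
go((.4647,-.3232,.10),122)
E
```

```text
[-0.42  0.17  0.23  1.66 -0.04  1.31  1.39]
delta [0.0661, -0.7547, 0.5562] [-0.0, -0.0002, 0.4835] steps 9.4
```

>>> {"method": "play_rows", "body": {"deltas": [[0.006,-0.08,0.05,0,0,0.05,0.3],[0.013,-0.16,0.11,0,0,0.11,0.3],[0.02,-0.24,0.16,0,0,0.17,0.3],[0.027,-0.32,0.22,0,0,0.23,0.3],[0.034,-0.4,0.28,0,0,0.29,0.3],[0.041,-0.48,0.34,0,0,0.35,0.3],[0.048,-0.56,0.4,0,0,0.41,0.3],[0.055,-0.64,0.46,0,0,0.47,0.3],[0.061,-0.71,0.51,0,0,0.4835,0.3],[0.066,-0.755,0.556,0,0,0.4835,0.3]]}}

```text
clock: 2.8
position: [0.4647, -0.3249, 0.0986]
tool_rot: [-3.141, -0.001, 2.128]
force: [0.1, -0.4, -0.0]
grip_width: 0.0598
finger_force: 0.0
```

>>> {"method": "play_rows", "body": {"deltas": [[0,0,0,0,0,0,0.3],[0,0,0,0,0,0,0.3]]}}

```text
clock: 3.0
position: [0.4651, -0.3229, 0.0997]
tool_rot: [-3.141, -0.002, 2.13]
force: [0.9, 0.1, 1.1]
grip_width: 0.0598
finger_force: 0.0
```

```bash
python3 - <<'E'
from h import *
c,im=snap("wrist","w2.png")
print(observe()["position"])
L=lambda x,y,z:[.4647+x*np.cos(np.radians(122))-y*np.sin(np.radians(122)),-.3232+x*np.sin(np.radians(122))+y*np.cos(np.radians(122)),z]
p=pix(c,[L(-.012,-.006,.038),L(.012,-.006,.038),L(.012,.006,.038),L(-.012,.006,.038)]);print(p)
cv2.polylines(im,[p.round().astype(int)],True,(0,0,255));cv2.imwrite("pics/w2b.png",im)
go((.4647,-.3232,.012),122)
E
```

```text
[ 0.4656096  -0.32261122  0.10043204]
[[323.01216574 213.62618616]
 [323.23923003 180.74531803]
 [305.71876525 180.73515459]
 [305.98620644 213.61541044]]
delta [-0.0001, -0.0022, 0.1769] [0.0002, -0.0003, 0.0006] steps 1.8
```

View pics/w2b.png

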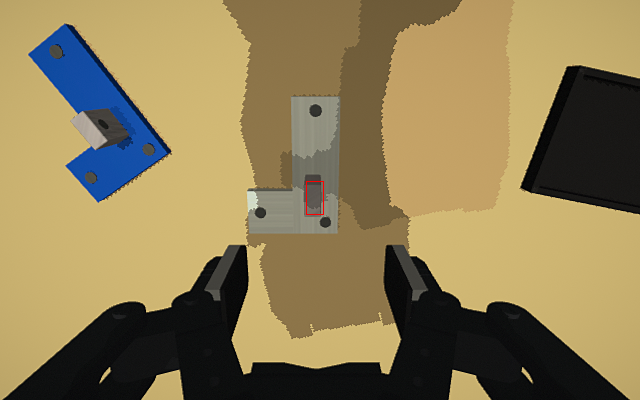

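The predicted tab outline (red, 305–323 × 181–214) sits on the real tab. Descend and grip.

>>> {"method": "play_rows", "body": {"deltas": [[0,0,0.07,0,0,0,0.3],[0,-0.002,0.13,0,0,0,0.3],[0,-0.002,0.165,0,0,0,0.3],[0,-0.002,0.176,0,0,0,0.3],[0,-0.002,0.176,0,0,0,1],[0,-0.002,0.176,0,0,0,1],[0,-0.002,0.176,0,0,0,1],[0,-0.002,0.176,0,0,0,1]], "newtons": 60}}

```text
clock: 3.85
position: [0.4646, -0.3245, 0.0133]
tool_rot: [3.141, 0.001, 2.129]
force: [-0.2, 0.7, -0.5]
grip_width: 0.0014
finger_force: 0.0
```

>>> {"method": "play_rows", "body": {"deltas": [[0,0,0,0,0,0,1],[0,0,0,0,0,0,1],[0,0,-0.06,0,0,0,1],[0,0,-0.14,0,0,0,1],[0,0,-0.2,0,0,0,1],[0,0,-0.2,0,0,0,1]]}}

```text
clock: 4.45
position: [0.4656, -0.3256, 0.1161]
tool_rot: [3.139, 0.005, 2.129]
force: [-0.5, -0.6, -0.1]
grip_width: 0.0002
finger_force: 0.0
```

```bash
python3 - <<'E'
from h import *
print(observe()["qpos"].round(2))
go((.640,-.175,.13),20.7)
E
```

```text
[ 0.18  0.58  0.46  1.85 -0.36  0.78  1.39]
delta [0.0708, 0.4555, -0.0269] [-0.0004, 0.0028, -0.6561] steps 9.2
```

```bash
python3 - <<'E'
from h import *
c,im=snap("wrist","w3.png");s=observe()
print(s["position"],c["xyz"],pix(c,[s["position"]]))
E
```

```text
[ 0.46497237 -0.32488019  0.11412316] [ 0.42527318 -0.26112268  0.2864492 ] [[314.7432227  230.14891839]]
```

View pics/w3.png

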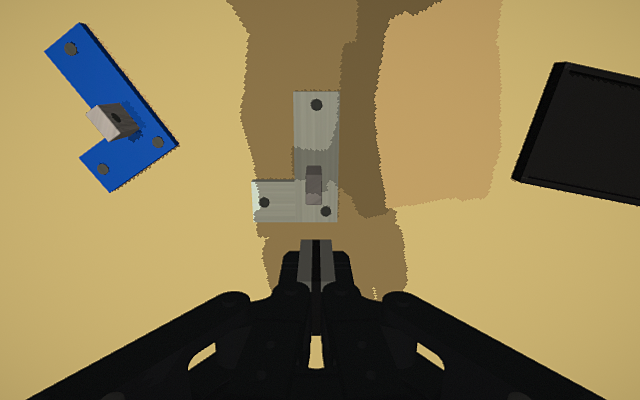

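The fingers closed on nothing. I'll check the tip's true position against the other cameras.

```bash
python3 - <<'E'
from h import *
s=observe();p=s["position"];r=R.from_euler("xyz",s["tool_rot"])
w=cal("wrist")
for d in [(0,0,0),(.011,0,0),(-.011,0,0),(0,0,-.019),(.011,0,-.019),(.011,0,-.03)]:
    print(d,pix(w,[p+r.apply(d)]).round(0))
out=[]
for n in("scene","side"):
    c,im=snap(n,n+"3.png");q=pix(c,[p])[0];print(n,q)
    x,y=q.round().astype(int);k=im[y-50:y+50,x-66:x+66].copy();k=cv2.resize(k,None,fx=3,fy=3,interpolation=cv2.INTER_CUBIC)
    cv2.drawMarker(k,(66*3,50*3),(0,0,255),0,14);out.append(k)
cv2.imwrite("pics/tip3.png",np.hstack(out))
E
```

```text
(0, 0, 0) [[315. 233.]]
(0.011, 0, 0) [[315. 214.]]
(-0.011, 0, 0) [[315. 252.]]
(0, 0, -0.019) [[315. 250.]]
(0.011, 0, -0.019) [[315. 228.]]
(0.011, 0, -0.03) [[315. 238.]]
scene [259.19047837 143.71704228]
side [325.55429419 287.71155355]
```

View pics/tip3.png

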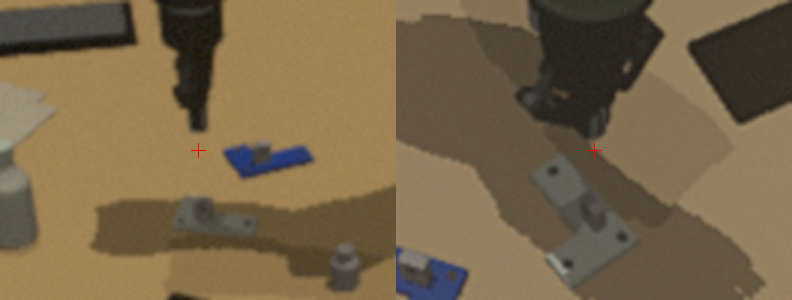

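Both cameras show the tips about 30 mm short of the reported TCP along tool z (wrist row 240 fits −0.030; scene view about 28 mm). Sideways it agrees. I'll allow for 30 mm in z and watch the force as I go down.

>>> {"method": "play_rows", "body": {"deltas": [[0,0,0,0,0,0,0.3],[0,0,0,0,0,0,0.3],[0,-0.002,0.08,0,0,0,0.3],[0,-0.002,0.16,0,0,0,0.3],[0,-0.002,0.21,0,0,0,0.3],[0,-0.002,0.24,0,0,0,0.3],[0,-0.002,0.256,0,0,0,0.3],[0,-0.002,0.256,0,0,0,0.3]]}}

```text
clock: 5.4
position: [0.463, -0.325, -0.016]
tool_rot: [-3.141, -0.001, 2.129]
force: [-0.2, -0.0, -0.3]
grip_width: 0.06
finger_force: 0.0
```

>>> {"method": "play_rows", "body": {"deltas": [[0,0,0,0,0,0,1],[0,0,0,0,0,0,1],[0,0,0,0,0,0,1],[0,0,0,0,0,0,1],[0,0,0,0,0,0,1]], "newtons": 60}}

```text
clock: 5.9
position: [0.4637, -0.3251, -0.0147]
tool_rot: [3.141, 0.001, 2.129]
force: [-1.6, 2.2, 11.1]
grip_width: 0.0106
finger_force: 59.4
```

>>> {"method": "play_rows", "body": {"deltas": [[0,0,-0.04,0,0,0,1],[0,0,-0.12,0,0,0,1],[0,0,-0.2,0,0,0,1],[0,0,-0.2,0,0,0,1]]}}

```text
clock: 6.3
position: [0.4652, -0.3265, 0.0891]
tool_rot: [3.138, 0.006, 2.129]
force: [1.0, 0.2, -1.6]
grip_width: 0.0109
finger_force: 59.0
```

```bash
python3 - <<'E'
from h import *
s=observe();print(s["position"],s["force"],s["grip_width"])
# tray centre .6488,-.166, th 20.7
go((.640,-.185,.12),20.7)
E
```

```text
[ 0.46516602 -0.32646411  0.08912423] [ 0.96364361  0.16609671 -1.60033038] 0.010931422281934083
delta [0.0546, 0.4466, -0.0606] [-0.0006, 0.0034, -0.6561] steps 9.2
```

```bash
python3 - <<'E'
from h import *
im=cv2.imread("pics/w1.png")
cv2.imwrite("pics/tray1.png",cv2.resize(im[165:285,110:260],None,fx=5,fy=5,interpolation=cv2.INTER_CUBIC)+40)
E
```

```text
(no output)
```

View pics/tray1.png

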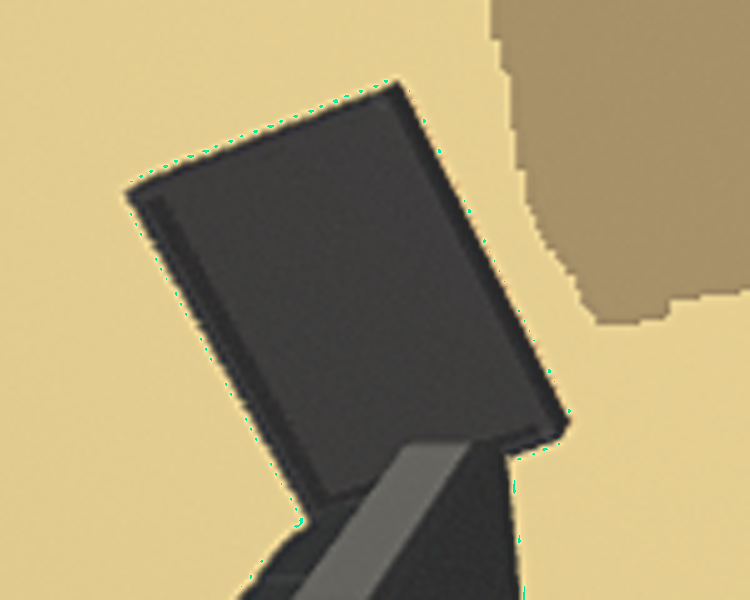

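>>> {"method": "play_rows", "body": {"deltas": [[0.005,0.04,-0.01,0,0,0.07,1],[0.01,0.09,-0.02,0,0,0.14,1],[0.015,0.13,-0.03,0,0,0.21,1],[0.02,0.18,-0.04,0,0,0.28,1],[0.025,0.22,-0.05,0,0,0.35,1],[0.03,0.27,-0.06,0,0,0.42,1],[0.035,0.31,-0.06,0,0,0.49,1],[0.04,0.36,-0.06,0,0,0.56,1],[0.045,0.4,-0.06,0,0,0.63,1],[0.05,0.44,-0.06,0,0,0.7,1]]}}

```text
clock: 7.3
position: [0.6371, -0.1862, 0.1139]
tool_rot: [-3.141, 0.0, 0.658]
force: [0.2, -0.6, -2.0]
grip_width: 0.0104
finger_force: 58.9
```

Bottom corner is partly hidden by the finger. Near edges (top, right) belong to the wall foot at z=0 and far edges (left, bottom) to the rim at z=14 mm. I fit lines from those.

```bash
python3 - <<'E'
from h import *
c=cal("wrist");c.update(xyz=[0.4230392,0.05355227,0.54902205],rotation=[2.84387981,-1.54205038e-03,1.56951005])
P=lambda uv,z:ray(c,uv,z)[:,:2]
k=lambda *q:[(x/5+110,y/5+165) for x,y in q]
l=P(k((127,190),(305,512)),.014); r=P(k((407,88),(570,418)),0); t=P(k((127,188),(395,82)),0); b=P(k((568,435),(510,455)),.014)
for e in(l,r,t,b): d=e[1]-e[0];print(e.round(4).tolist(),np.degrees(np.arctan2(d[1],d[0])).round(1))
d=(l[1]-l[0])/np.linalg.norm(l[1]-l[0])+(r[1]-r[0])/np.linalg.norm(r[1]-r[0]);d/=np.linalg.norm(d);n=np.array([-d[1],d[0]])
yl,yr=(l@n).mean(),(r@n).mean();xt,xb=(t@d).mean(),(b@d).mean()
print("ang",np.degrees(np.arctan2(d[1],d[0])),"wid",yr-yl,"len",xb-xt,"ctr",d*(xt+xb)/2+n*(yl+yr)/2, "ctr from top",d*(xt+.065)+n*(yl+yr)/2)
s=observe();print(s["qpos"].round(2));c2,im=snap("wrist","w4.png")
E
```

```text
[[0.6058, -0.2354], [0.7217, -0.1924]] 20.4
[[0.5759, -0.1471], [0.6936, -0.1034]] 20.3
[[0.6099, -0.2429], [0.5738, -0.1507]] 111.4
[[0.693, -0.1006], [0.7004, -0.1207]] -69.8
ang 20.343034948510923 wid 0.0932110777928069 len 0.12821940074160165 ctr [ 0.65003315 -0.16927862] ctr from top [ 0.65086792 -0.16896911]
[-0.3   0.86  0.86  1.59 -0.73  1.04 -0.13]
```

View pics/w4.png

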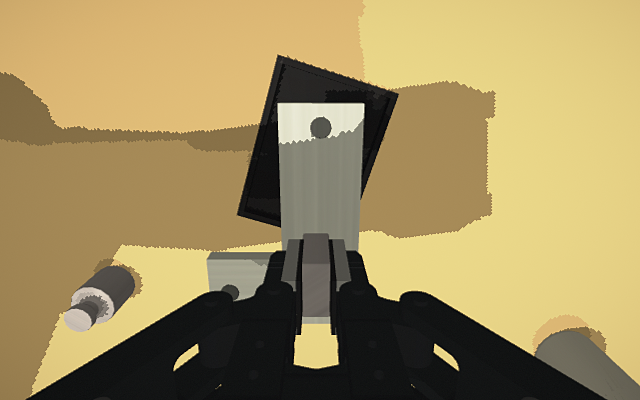

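```bash
python3 - <<'E'
from h import *
c=cal("wrist");s=observe();p=s["position"];yaw=s["tool_rot"][2];zt=p[2]+.0147+.008
e=ray(c,[(278,103),(364,103)],zt)[:,:2]-p[:2]
cs,sn=np.cos(yaw),np.sin(yaw);print("leg end in tool/L frame",np.round(e@np.array([[cs,-sn],[sn,cs]]),4), p, np.degrees(yaw))
a=np.radians(20.3);o=np.array([.6505,-.169])-np.array([[np.cos(a),-np.sin(a)],[np.sin(a),np.cos(a)]])@[.0175,.0175]
print(o)
go((*o,.06),20.3)
E
```

```text
leg end in tool/L frame [[ 0.0678  0.0157]
 [ 0.0678 -0.0195]] [ 0.63969379 -0.18293381  0.11326809] 37.25008565494787
[ 0.64015832 -0.19148443]
delta [-0.0097, 0.0143, 0.1065] [-0.0006, -0.0004, 0.1413] steps 2.0
```

>>> {"method": "play_rows", "body": {"deltas": [[-0.004,0.007,0.03,0,0,0.07,1],[-0.008,0.014,0.07,0,0,0.1413,1],[-0.008,0.014,0.105,0,0,0.1413,1],[-0.008,0.014,0.105,0,0,0.1413,1],[-0.008,0.014,0.105,0,0,0.1413,1]]}}

```text
clock: 7.85
position: [0.6376, -0.1952, 0.062]
tool_rot: [-3.141, 0.0, 0.371]
force: [1.5, -0.5, -0.9]
grip_width: 0.0106
finger_force: 58.8
```

```bash
python3 - <<'E'
from h import *
go((.6411,-.1912,-.004),20.3)
print(observe()["force"])
E
```

```text
delta [0.0094, -0.0049, 0.1319] [-0.0001, 0.0002, 0.0078] steps 1.3
[ 1.50353149 -0.51853818 -0.87433104]
```

>>> {"method": "play_rows", "body": {"deltas": [[0.008,-0.005,0.04,0,0,0.008,1],[0.008,-0.005,0.08,0,0,0.008,1],[0.008,-0.005,0.1,0,0,0.008,1],[0.008,-0.005,0.1,0,0,0.008,1],[0.008,-0.005,0.1,0,0,0.008,1]]}}

```text
clock: 8.35
position: [0.6405, -0.1918, 0.012]
tool_rot: [3.141, 0.0, 0.35]
force: [0.4, -0.9, -1.2]
grip_width: 0.0106
finger_force: 58.9
```

```bash
python3 - <<'E'
from h import *
c,im=snap("wrist","w5.png")
for i in range(3): print(observe()["position"],observe()["tool_rot"])
go((.6411,-.1912,-.008),20.3)
E
```

```text
[ 0.64077767 -0.19184066  0.01240152] [ 3.14100972e+00 -2.81414078e-04  3.50342930e-01]
[ 0.64077767 -0.19184066  0.01240152] [ 3.14100972e+00 -2.81414078e-04  3.50342930e-01]
[ 0.64077767 -0.19184066  0.01240152] [ 3.14100972e+00 -2.81414078e-04  3.50342930e-01]
delta [0.001, -0.001, 0.0408] [0.0003, -0.0001, -0.0019] steps 0.4
```

View pics/w5.png

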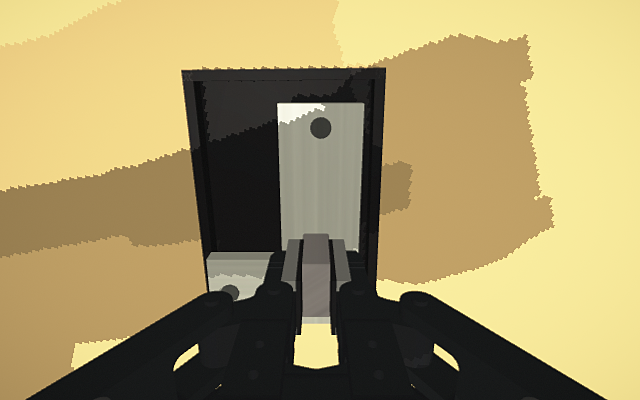

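```bash
python3 - <<'E'
from h import *
c=cal("wrist");s=observe();p=s["position"];a=s["tool_rot"][2]
M=np.array([[np.cos(a),-np.sin(a)],[np.sin(a),np.cos(a)]])
f=lambda uv,z:np.round((ray(c,uv,z)[:,:2]-p[:2])@M*1000,1).tolist()
print("tray edge L",f([(182,72),(203,240)],.014),"R",f([(385.5,70),(379,230)],.014),"top",f([(182,71),(385,68)],.014))
zt=p[2]+.0147+.008
print("plate",f([(278,103),(364,103),(362,220),(207,253)],zt))
E
```

```text
tray edge L [[80.3, 61.3], [-3.3, 59.7]] R [[81.2, -31.3], [2.4, -32.6]] top [[80.8, 61.3], [82.1, -31.0]]
plate [[67.7, 15.8], [67.7, -19.4], [16.4, -20.5], [-0.1, 51.0]]
```

>>> {"method": "play_rows", "body": {"deltas": [[0.002,0.006,0.0,0,0,0,1],[0.002,0.006,0.02,0,0,0,1],[0.002,0.006,0.036,0,0,0,1],[0.002,0.006,0.042,0,0,0,1],[0.002,0.006,0.042,0,0,0,1]]}}

```text
clock: 8.9
position: [0.6422, -0.1938, -0.0098]
tool_rot: [-3.141, 0.001, 0.35]
force: [0.3, -0.2, -1.2]
grip_width: 0.0107
finger_force: 58.9
```

>>> {"method": "play_rows", "body": {"deltas": [[0,0,0.002,0,0,0,1],[0,0,0.004,0,0,0,1],[0,0,0.004,0,0,0,1]]}}

```text
clock: 9.2
position: [0.6427, -0.194, -0.0106]
tool_rot: [3.141, -0.0, 0.35]
force: [-2.1, 0.2, 4.5]
grip_width: 0.0107
finger_force: 59.6
```

>>> {"method": "play_rows", "body": {"deltas": [[0,0,0,0,0,0,0.65],[0,0,0,0,0,0,0.65],[0,0,0,0,0,0,0.65],[0,0,-0.06,0,0,0,0.65],[0,0,-0.14,0,0,0,0.65],[0,0,-0.2,0,0,0,0.65],[0,0,-0.24,0,0,0,0.65],[0,0,-0.24,0,0,0,0.65]]}}

```text
clock: 10.0
position: [0.6438, -0.1945, 0.1118]
tool_rot: [3.139, -0.003, 0.35]
force: [0.3, 0.3, 0.1]
grip_width: 0.0295
finger_force: 0.0
```

```bash
python3 - <<'E'
from h import *
c,im=snap("wrist","w6.png");s=observe();print(s["qpos"].round(2),s["grip_width"],c["xyz"],c["rotation"])
hsv=cv2.cvtColor(im,cv2.COLOR_BGR2HSV)
go((.4419,.1207,.10),142.4)
E
```

```text
[-0.31  0.91  0.92  1.58 -0.8   1.07 -0.39] 0.02977486417333757 [ 0.71407847 -0.16827726  0.28269666] [ 2.84487505e+00 -3.88959742e-04 -1.22049219e+00]
delta [-0.162, -0.7293, 0.019] [-0.0, -0.001, 0.4806] steps 7.5
```

View pics/w6.png

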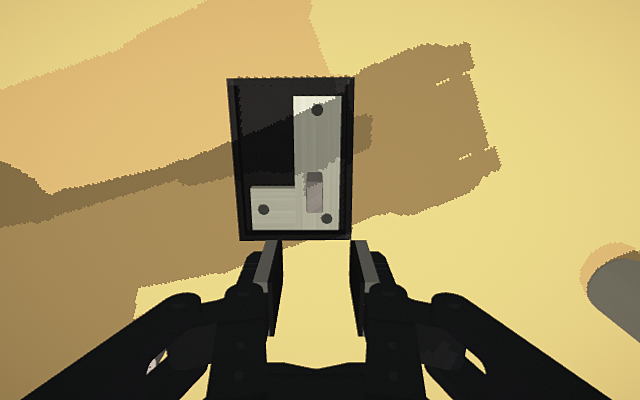

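Tray view: the L lies flat in the tray (corners (250,186), (293,96), (341,96), (338,230), (250,230)) and the notch is free at upper left. Next is the straight plate, turning the long way round (+122°) to keep joint 7 in range.

>>> {"method": "play_rows", "body": {"deltas": [[-0.016,-0.07,-0.03,0,0,-0.07,0.3],[-0.032,-0.14,-0.06,0,0,-0.14,0.3],[-0.048,-0.21,-0.06,0,0,-0.21,0.3],[-0.064,-0.28,-0.06,0,0,-0.28,0.3],[-0.08,-0.35,-0.06,0,0,-0.35,0.3],[-0.096,-0.42,-0.06,0,0,-0.42,0.3],[-0.112,-0.49,-0.06,0,0,-0.49,0.3],[-0.128,-0.56,-0.06,0,0,-0.56,0.3],[-0.144,-0.63,-0.04,0,0,-0.63,0.3],[-0.16,-0.72,-0.02,0,0,-0.7,0.3]]}}

```text
clock: 11.05
position: [0.443, 0.1173, 0.1183]
tool_rot: [3.141, 0.0, 1.821]
force: [1.5, 0.2, -1.1]
grip_width: 0.0596
finger_force: 0.0
```

```bash
python3 - <<'E'
from h import *
print(observe()["qpos"].round(2)); go((.4419,.1207,.07),142.4)
# L in tray from w6
c=cal("wrist");c.update(xyz=[.71407847,-.16827726,.28269666],rotation=[2.84487505,-3.88959742e-04,-1.22049219])
im=cv2.imread("pics/w6.png");hsv=cv2.cvtColor(im,cv2.COLOR_BGR2HSV)
m=((hsv[...,2]>70)&(hsv[...,1]<70)).astype(np.uint8);k=np.zeros_like(m);k[82:236,241:347]=m[82:236,241:347]
C=max(cv2.findContours(k,0,cv2.CHAIN_APPROX_NONE)[0],key=cv2.contourArea)
ap=cv2.approxPolyDP(C,4,True)[:,0];a=np.radians(20.3);M=np.array([[np.cos(a),-np.sin(a)],[np.sin(a),np.cos(a)]])
f=lambda uv,z:np.round(ray(c,uv,z)[:,:2]@M*1000,1).tolist()
r=cv2.minAreaRect((ray(c,C[:,0],.012)[:,:2]*1000).astype(np.float32));print(r)
print(ap.tolist(),f(ap,.012)); print("tray outer",f([(227,79),(354,77),(351,240),(241,240)],.014), "inner floor approx",)
E
```

```text
[-0.9   0.48  0.67  2.13 -0.47  0.68  0.34]
delta [0.0072, -0.0005, 0.0966] [0.0001, 0.0002, -0.317] steps 4.4
((650.1691284179688, -173.61862182617188), (106.82882690429688, 72.1368179321289), 20.061405181884766)
[[293, 96], [295, 185], [250, 188], [252, 229], [338, 229], [341, 96]] [[603.0, -388.8], [534.2, -388.8], [531.8, -352.6], [496.3, -352.2], [496.0, -423.8], [602.8, -424.4]]
tray outer [[615.2, -341.2], [616.2, -433.5], [486.9, -434.6], [487.3, -342.9]] inner floor approx
```

>>> {"method": "play_rows", "body": {"deltas": [[0.004,0,0.0,0,0,-0.07,0.3],[0.007,0,0.03,0,0,-0.14,0.3],[0.007,0,0.06,0,0,-0.21,0.3],[0.007,0,0.08,0,0,-0.28,0.3],[0.007,0,0.096,0,0,-0.317,0.3],[0.007,0,0.096,0,0,-0.317,0.3],[0.007,0,0.096,0,0,-0.317,0.3]]}}

```text
clock: 11.75
position: [0.4427, 0.1199, 0.0706]
tool_rot: [-3.141, -0.0, 2.477]
force: [0.0, -0.2, -0.8]
grip_width: 0.0592
finger_force: 0.0
```

```bash
python3 - <<'E'
from h import *
c,im=snap("wrist","w7.png");hsv=cv2.cvtColor(im,cv2.COLOR_BGR2HSV)
q=pix(c,[[.4419,.1207,.008]])[0];print(q)
m=((hsv[...,1]<60)&(hsv[...,2]>60)).astype(np.uint8);k=np.zeros_like(m);x,y=q.astype(int);k[max(0,y-110):min(y+60,238),x-50:x+50]=m[max(0,y-110):min(y+60,238),x-50:x+50]
k=cv2.morphologyEx(k,cv2.MORPH_CLOSE,np.ones((15,15)))
C=max(cv2.findContours(k,0,cv2.CHAIN_APPROX_NONE)[0],key=cv2.contourArea)
print(cv2.boundingRect(C),cv2.minAreaRect((ray(c,C[:,0],.008)[:,:2]*1000).astype(np.float32)))
go((.4419,.1207,-.013),142.4)
E
```

```text
[315.14143417 195.04040885]
(288, 143, 54, 95) ((439.99200439453125, 121.85517883300781), (35.745399475097656, 68.18537902832031), 52.20499801635742)
delta [0.0024, -0.0002, 0.1678] [-0.0002, -0.0, -0.0037] steps 1.7
```

>>> {"method": "play_rows", "body": {"deltas": [[0.002,0,0.07,0,0,-0.003,0.3],[0.002,0,0.13,0,0,-0.003,0.3],[0.002,0,0.16,0,0,-0.003,0.3],[0.002,0,0.167,0,0,-0.003,0.3],[0.002,0,0.167,0,0,-0.003,1],[0.002,0,0.167,0,0,-0.003,1],[0.002,0,0.167,0,0,-0.003,1],[0.002,0,0.167,0,0,-0.003,1],[0.002,0,0.167,0,0,-0.003,1]]}}

```text
clock: 12.7
position: [0.4428, 0.1211, -0.0116]
tool_rot: [3.14, 0.001, 2.486]
force: [-1.7, -0.4, 14.4]
grip_width: 0.0108
finger_force: 58.9
```

```bash
python3 - <<'E'
from h import *
s=observe();print(s["grip_width"],s["finger_force"],s["force"]);go((.6631,-.1482,.10),20.3)
E
```

```text
0.010796091109129685 58.904122710227966 [-1.74967643 -0.39885146 14.35210639]
delta [-0.6777, -0.1583, -0.2231] [0.0005, 0.0006, -0.482] steps 7.3
```

>>> {"method": "play_rows", "body": {"deltas": [[0,0,-0.06,0,0,0,1],[0,0,-0.15,0,0,0.05,1],[-0.08,-0.02,-0.22,0,0,0.12,1],[-0.16,-0.04,-0.22,0,0,0.19,1],[-0.25,-0.06,-0.22,0,0,0.26,1],[-0.34,-0.08,-0.22,0,0,0.33,1],[-0.43,-0.1,-0.22,0,0,0.4,1],[-0.52,-0.12,-0.22,0,0,0.47,1],[-0.61,-0.14,-0.22,0,0,0.54,1],[-0.675,-0.158,-0.22,0,0,0.61,1]]}}

```text
clock: 13.7
position: [0.6631, -0.1496, 0.098]
tool_rot: [3.141, 0.0, 1.203]
force: [-0.1, 0.5, -0.5]
grip_width: 0.0107
finger_force: 59.2
```

```bash
python3 - <<'E'
from h import *
print(observe()["qpos"].round(2));go((.6631,-.1482,.06),20.3)
E
```

```text
[-0.3   0.86  0.76  1.55 -0.67  1.    0.29]
delta [0.0026, -0.0011, 0.076] [0.0005, -0.0001, 0.4051] steps 5.7
```

>>> {"method": "play_rows", "body": {"deltas": [[0.001,0,0,0,0,0.07,1],[0.002,0,0.0,0,0,0.14,1],[0.002,0,0.02,0,0,0.21,1],[0.002,0,0.04,0,0,0.28,1],[0.002,0,0.06,0,0,0.35,1],[0.002,0,0.076,0,0,0.405,1],[0.002,0,0.076,0,0,0.405,1],[0.002,0,0.076,0,0,0.405,1]]}}

```text
clock: 14.5
position: [0.6622, -0.1464, 0.0598]
tool_rot: [3.141, -0.0, 0.365]
force: [0.3, -0.2, -0.2]
grip_width: 0.0108
finger_force: 59.2
```

```bash
python3 - <<'E'
from h import *
c,im=snap("wrist","w8.png");s=observe();p=s["position"];a=s["tool_rot"][2];print(p,np.degrees(a))
M=np.array([[np.cos(a),-np.sin(a)],[np.sin(a),np.cos(a)]])
hsv=cv2.cvtColor(im,cv2.COLOR_BGR2HSV)
# held plate far end & sides in upper region
q=p+np.array([*(M@[.036,0]),.0116+.008]);print("pred end",pix(c,[q]))
u,v=pix(c,[q])[0].astype(int)
m=((hsv[...,1]<70)&(hsv[...,2]>60)).astype(np.uint8)
row=np.where(m[v+15,u-80:u+80])[0]+u-80;print("row",v+15,row.min(),row.max());col=np.where(m[:v+30,u-20:u+20].sum(1)>25)[0];print("top row",col.min(),col)
cv2.imwrite("pics/w8c.png",cv2.resize(im[20:330,180:460],None,fx=1.9,fy=1.9))
go((.6631,-.1482,-.002),20.3)
E
```

```text
[ 0.6623434  -0.14649675  0.06009015] 20.869538194511012
pred end [[316.98056054 176.29128999]]
row 191 276 395
top row 173 [173 174 175 176 177 178 179 180 181 182 183 184 185 186 187 188 189 190
 191 192 205]
delta [0.0001, 0.0037, 0.1242] [0.0001, -0.0003, 0.0047] steps 1.2
```

View pics/w8c.png

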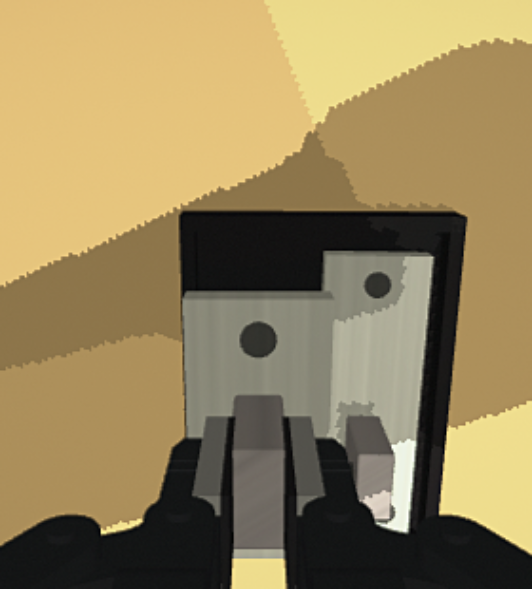

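Crop: the held plate (crop cols 183–333) sits over the free notch, left of the L's long leg, and its end is within 1 mm of the prediction. Lowering.

>>> {"method": "play_rows", "body": {"deltas": [[-0.001,0.003,0.04,0,0,0.004,1],[-0.001,0.003,0.08,0,0,0.004,1],[-0.001,0.003,0.1,0,0,0.004,1],[-0.001,0.003,0.11,0,0,0.004,1],[-0.001,0.003,0.12,0,0,0.004,1],[-0.001,0.003,0.12,0,0,0.004,1]]}}

```text
clock: 15.15
position: [0.6621, -0.1482, -0.001]
tool_rot: [-3.141, 0.0, 0.353]
force: [0.2, 1.0, -1.0]
grip_width: 0.0108
finger_force: 59.2
```

>>> {"method": "play_rows", "body": {"deltas": [[0,0,0.005,0,0,0,1],[0,0,0.008,0,0,0,1],[0,0,0.01,0,0,0,1],[0,0,0.01,0,0,0,1]]}}

```text
clock: 15.55
position: [0.6622, -0.1481, -0.0056]
tool_rot: [3.142, 0.0, 0.352]
force: [-0.8, 0.4, -1.0]
grip_width: 0.0105
finger_force: 59.2
```

>>> {"method": "play_rows", "body": {"deltas": [[0,0,0.002,0,0,0,1],[0,0,0.004,0,0,0,1],[0,0,0.006,0,0,0,1],[0,0,0.006,0,0,0,1]]}}

```text
clock: 15.95
position: [0.6623, -0.1481, -0.0076]
tool_rot: [-3.141, -0.001, 0.352]
force: [-5.5, 4.2, 16.8]
grip_width: 0.0106
finger_force: 61.6
```

>>> {"method": "play_rows", "body": {"deltas": [[0,0,-0.002,0,0,0,0.7],[0,0,-0.002,0,0,0,0.7],[0,0,-0.002,0,0,0,0.7],[0,0,-0.06,0,0,0,0.7],[0,0,-0.14,0,0,0,0.7],[0,0,-0.22,0,0,0,0.7],[0,0,-0.3,0,0,0,0.7],[0,0,-0.3,0,0,0,0.7],[0,0,-0.3,0,0,0,0.7]]}}

```text
clock: 16.85
position: [0.6625, -0.148, 0.1418]
tool_rot: [3.141, -0.001, 0.353]
force: [-0.1, 0.8, -0.4]
grip_width: 0.0257
finger_force: 0.0
```

```bash
python3 - <<'E'
from h import *
c,im=snap("wrist","w9.png")
# gauge/sled from w1
w=im[50:260,200:380];z=cv2.imread("pics/w1.png")[60:140,440:540]
g=cv2.imread("pics/w1.png")[215:335,310:390]
H=420
cv2.imwrite("pics/comb9.png",np.hstack([cv2.resize(k,None,fx=H/k.shape[0]*s,fy=H/k.shape[0]*s)[:int(H*s)] if 0 else cv2.resize(k,(w_,420)) for k,w_,s in((w,300,1),(z,240,1),(g,240,1))]))
s=observe();print(s["qpos"].round(2),s["position"])
E
```

```text
[-0.4   0.91  0.99  1.53 -0.81  1.15 -0.46] [ 0.66202942 -0.14778126  0.14078148]
```

View pics/comb9.png

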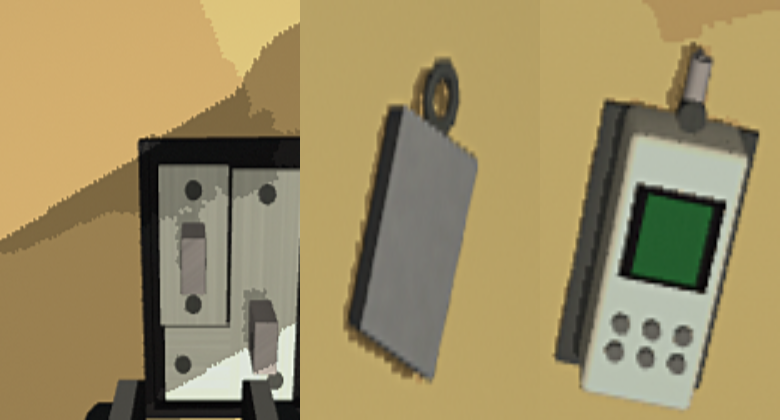

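The two plates nest flat in the tray: straight plate in the notch, both tabs up. Now the sled and gauge geometry from the first wrist view.

```bash
python3 - <<'E'
from h import *
c=cal("wrist");c.update(xyz=[0.4230392,0.05355227,0.54902205],rotation=[2.84387981,-1.54205038e-03,1.56951005])
P=lambda uv,z:ray(c,uv,z)[:,:2]*1000
g=P([(342.3,254.1),(380,258.4),(359.3,331.6),(324.3,325.9)],.041);print("gauge",g.round(1).tolist())
ang=lambda a,b:np.degrees(np.arctan2(*(b-a)[::-1])).round(1)
print("sizes",np.linalg.norm(g[1]-g[0]),np.linalg.norm(g[2]-g[1]),np.linalg.norm(g[3]-g[0]),"angles",ang(g[1],g[2]),ang(g[0],g[3]),ang(g[0],g[1])-90)
print("tip",P([(361.7,227.9)],.02),"base",P([(360.7,243.6)],.02), "faceFrontMid",(g[0]+g[1])/2)
s=P([(482.9,80.4),(514.2,90.5),(495,132.4),(465.8,121.3)],.022);print("sled",s.round(1).tolist(),s.mean(0))
print("sizes",np.linalg.norm(s[1]-s[0]),np.linalg.norm(s[2]-s[1]),np.linalg.norm(s[3]-s[0]),"x dir",ang(s[2],s[1]),ang(s[3],s[0]),"eye",P([(498.3,78.5)],.012))
w=P([(208,98)],.05);print("weight knob",w)
E
```

```text
gauge [[683.4, 96.5], [691.2, 157.2], [831.1, 128.9], [819.4, 68.6]]
sizes 61.17323543587534 142.76095137952979 138.75640070179742 angles -11.4 -11.6 -7.299999999999997
tip [[647.16286473 128.8690977 ]] base [[675.12156203 128.25750774]] faceFrontMid [687.32720673 126.88128961]
sled [[418.8, 293.5], [432.7, 340.6], [492.8, 321.8], [476.4, 276.2]] [455.19320392 307.98835336]
sizes 49.0987212077375 62.924302794150464 60.1607726976607 x dir 162.6 163.3 eye [[416.11610854 320.08629925]]
weight knob [[441.57013064 -93.40328162]]
```

```bash
python3 - <<'E'
from h import *
go((.60,.14,.12),-11.5)
E
```

```text
delta [0.0823, -0.583, 0.0419] [-0.0002, 0.0002, 0.2641] steps 5.9
```

>>> {"method": "play_rows", "body": {"deltas": [[0.01,-0.08,0.0,0,0,0.05,0.3],[0.025,-0.17,0.01,0,0,0.1,0.3],[0.04,-0.26,0.02,0,0,0.15,0.3],[0.05,-0.35,0.03,0,0,0.2,0.3],[0.06,-0.44,0.042,0,0,0.264,0.3],[0.072,-0.52,0.042,0,0,0.264,0.3],[0.082,-0.583,0.042,0,0,0.264,0.3],[0.082,-0.583,0.042,0,0,0.264,0.3],[0.082,-0.583,0.042,0,0,0.264,0.3]]}}

```text
clock: 17.8
position: [0.5995, 0.1399, 0.1193]
tool_rot: [3.14, 0.001, -0.199]
force: [-0.4, -1.2, 0.4]
grip_width: 0.0596
finger_force: 0.0
```

```bash
python3 - <<'E'
from h import *
c,im=snap("wrist","w10.png");s=observe();print(s["position"],np.degrees(s["tool_rot"][2]),c["xyz"].tolist(),c["rotation"].tolist(),s["qpos"].round(2))
hsv=cv2.cvtColor(im,cv2.COLOR_BGR2HSV)
q=pix(c,[[.655,.134,.02],[.685,.127,.041],[.76,.11,.041]]);print(q)
# white face
m=((hsv[...,1]<60)&(hsv[...,2]>120)).astype(np.uint8)*255;m=cv2.morphologyEx(m,cv2.MORPH_OPEN,np.ones((5,5)))
for C in sorted(cv2.findContours(m,0,2)[0],key=cv2.contourArea)[-3:]: print("white",cv2.boundingRect(C),cv2.contourArea(C),cv2.approxPolyDP(C,4,True)[:,0].tolist()[:8])
# non-bench by row around stem
n=(hsv[...,1]<75)
for v in range(int(q[1,1])-20,int(q[0,1])+40,4):
    r=np.where(n[v,250:400])[0]+250; print(v,(r.min(),r.max(),len(r)) if len(r) else None)
E
```

```text
[0.59973344 0.13888923 0.11960618] -11.514717654467479 [0.6737733702348038, 0.12549631873323508, 0.2899050160664332] [2.839773144989632, -0.0001884212735423496, -1.770055151972863] [-0.97  0.96  1.16  1.73 -0.97  1.14 -1.28]
[[309.45667255 110.19763756]
 [310.07146207  65.32283014]
 [312.48620985 -70.30317685]]
white (636, 288, 4, 5) 12.0 [[636, 288], [639, 292]]
white (610, 289, 23, 34) 375.5 [[632, 289], [613, 299], [614, 319], [629, 321], [620, 305]]
white (261, 0, 100, 59) 3896.5 [[261, 0], [265, 56], [357, 55], [360, 0], [351, 0], [350, 20], [273, 19], [271, 0]]
45 (np.int64(253), np.int64(370), 118)
49 (np.int64(253), np.int64(370), 118)
53 (np.int64(253), np.int64(370), 118)
57 (np.int64(266), np.int64(356), 91)
61 (np.int64(275), np.int64(348), 74)
65 (np.int64(303), np.int64(320), 18)
69 (np.int64(301), np.int64(322), 22)
73 (np.int64(301), np.int64(322), 22)
77 (np.int64(302), np.int64(321), 20)
81 (np.int64(304), np.int64(319), 16)
85 (np.int64(304), np.int64(319), 16)
89 (np.int64(304), np.int64(319), 16)
93 (np.int64(305), np.int64(319), 15)
97 (np.int64(305), np.int64(319), 15)
101 (np.int64(305), np.int64(319), 15)
105 (np.int64(305), np.int64(319), 15)
109 (np.int64(305), np.int64(319), 15)
113 None
117 None
121 None
125 None
129 None
133 None
137 None
141 None
145 None
149 None
```

```bash
python3 - <<'E'
from h import *
im=cv2.imread("pics/w10.png");hsv=cv2.cvtColor(im,cv2.COLOR_BGR2HSV)
for v in range(60,140,3): print(v,' '.join(f"{hsv[v,u,2]:3d}/{hsv[v,u,1]:3d}" for u in range(296,330,3)))
E
```

```text
60  79/ 36  78/ 39  77/ 40  82/ 44  87/ 44  68/ 38  76/ 37  79/ 42  80/ 38  79/ 36  79/ 36  79/ 36
63 208/115 223/113 115/129  57/ 49  52/ 20  50/ 26  52/ 34  48/ 16 145/127 140/124 140/124 139/125
66 206/111 101/124  79/ 87  50/ 20  53/ 29  50/ 26  52/ 29  51/ 20  43/  6 141/125 138/124 137/123
69 191/123 127/124  47/ 16  51/ 20  54/ 24  50/ 26  53/ 29  53/ 34  51/ 25 137/125 138/122 137/123
72 201/122 112/125  51/ 15  39/ 26  53/ 29  50/ 26  54/ 28  53/ 29  50/ 20 115/115 137/123 138/122
75 204/121 113/122  38/  7  40/ 26  53/ 24  50/ 26  50/ 20  51/ 25  50/ 26 137/125 138/122 138/124
78 122/123 112/125  81/104  39/ 20  40/ 19  50/ 20  51/ 25  53/ 29  44/ 23 141/125 138/122 138/124
81 129/123 112/125 115/124  47/ 11  40/ 19  51/ 25  51/ 25  47/ 27 112/109 138/124 137/123 138/124
84 111/122 111/122 113/122  70/ 15  87/ 29  87/ 26  80/ 29  98/ 29 114/105 138/124 138/124 138/122
87 107/122 112/123 113/124  71/ 25  85/ 33  79/ 29 110/ 28  97/ 29 114/105 138/124 138/124 138/122
90 126/123 112/123 114/123  71/ 22  83/ 31 110/ 30 109/ 30  97/ 32 114/107 138/124 139/123 139/123
93 109/122 
[... 885 characters left out ...]

120 214/122 111/124 113/122 111/124 141/123 138/124 140/122 139/123 138/124 139/123 139/123 139/123
123 111/124 112/123 113/122 137/125 140/122 139/123 139/123 139/123 139/123 140/124 140/124 139/123
126 113/124 113/122 113/122 111/124 139/123 140/122 139/123 139/121 139/123 139/123 139/123 138/124
129 113/122 113/122 113/124 110/123 143/123 119/122 137/123 139/123 139/123 139/121 140/124 139/121
132 113/124 113/122 112/123 113/122 112/123 113/124 112/123 136/124 139/123 139/123 139/123 142/122
135 112/123 113/124 114/123 113/124 114/123 112/125 113/122 138/124 140/124 141/123 139/123 114/123
138 114/121 114/125 113/122 113/122 112/123 113/124 113/122 111/122 111/122 111/124 145/123 114/123
```

```bash
python3 - <<'E'
from h import *
c=cal("wrist")
a=np.radians(-11.5);M=np.array([[np.cos(a),-np.sin(a)],[np.sin(a),np.cos(a)]])
for n,uv,z in [("tip",(311.7,112),.022),("stem mid",(311.7,88),.022),("stem base",(311.5,70),.022),("cradle front",(311,62.5),.008),("white front L",(265,57),.041),("white front R",(357,56),.041)]:
    p=ray(c,[uv],z)[0,:2];print(n,p.round(4),(p@M*1000).round(1))
E
```

```text
tip [0.6538 0.1314] [614.5 259.2]
stem mid [0.6706 0.128 ] [631.7 259.1]
stem base [0.6829 0.1256] [644.1 259.2]
cradle front [0.6886 0.1249] [649.9 259.7]
white front L [0.6964 0.1541] [651.7 289.8]
white front R [0.6848 0.0941] [652.3 228.8]
```

```bash
python3 - <<'E'
from h import *
c=cal("wrist");c.update(xyz=[0.4230392,0.05355227,0.54902205],rotation=[2.84387981,-1.54205038e-03,1.56951005])
a=np.radians(-11.5);M=np.array([[np.cos(a),-np.sin(a)],[np.sin(a),np.cos(a)]])
for n,uv,z in [("stem light end",(362.3,232),.022),("hook end z20",(361.7,228),.02),("hook end z8",(361.7,228),.008),("cradle FL",(331.7,244.4),.006),("cradle RL",(316.7,317.9),.006),("cradle FR",(382.7,252.7),.006)]:
    p=ray(c,[uv],z)[0,:2];print(n,p.round(4),(p@M*1000).round(1))
im=cv2.imread("pics/w1.png");hsv=cv2.cvtColor(im,cv2.COLOR_BGR2HSV)
for v in range(223,256,2): print(v,' '.join(f"{hsv[v,u,2]:3d}/{hsv[v,u,1]:3d}" for u in range(352,372,2)))
E
```

```text
stem light end [0.6535 0.1298] [614.5 257.5]
hook end z20 [0.6473 0.1289] [608.6 255.3]
hook end z8 [0.6524 0.1306] [613.3 258. ]
cradle FL [0.6832 0.0812] [653.3 215.7]
cradle RL [0.8294 0.0557] [801.7 219.9]
cradle FR [0.6989 0.1684] [651.3 304.4]
223 176/123 177/124 177/124 176/123 176/123 176/123 188/114 188/113 189/113 189/115
225 176/125 177/124 176/123 175/124 176/125 175/124 190/113 189/115 189/115 189/113
227 188/114 188/113 191/113 199/111 127/116 193/114 194/114 190/113 188/115 189/113
229 189/113 189/115 197/113 121/126 106/130  82/ 81 112/100 180/126 190/114 189/113
231 189/113 189/113 202/114 128/128  80/ 77  48/ 16 108/ 26  94/ 76 190/114 189/115
233 188/114 190/114 134/122 132/126  90/ 31 143/ 29 156/ 33 133/ 13 189/116 189/113
235 189/115 196/113 123/124 135/130 104/ 27 148/ 31 155/ 31 127/ 40 192/117 189/115
237 191/113 141/121 126/123  94/130 120/ 30 153/ 32 155/ 31 148/ 93 191/115 189/113
239 193/112 138/122 106/128  83/ 86 132/ 31 154/ 33 149/ 26 187/115 189/115 188/113
241 141/121 126/123 109/129  91/ 28 142/ 31 153/ 30 134/ 17 187/117 189/113 189/113
243 135/121 130/126  91/123  69/ 22 108/ 31 162/ 30 129/ 42 191/117 189/115 188/114
245 207/113 130/127  41/112  66/ 27  69/ 26  63/ 28  41/ 12 197/115 189/115 188/114
247  87/ 41  93/ 71  51/ 20  71/ 25  70/ 25  70/ 29  62/ 12 191/115 192/113 191/113
249  97/ 47  99/ 46  71/ 36  71/ 25  68/ 26  72/ 32  65/ 16 101/101  86/136 106/132
251 102/ 45 101/ 48  86/ 44  67/ 23  68/ 30  70/ 29  79/ 29  98/ 42  98/ 44  95/ 40
253 100/ 43 102/ 43 106/ 46 104/ 44 105/ 46 102/ 48 104/ 47 103/ 45 101/ 43 101/ 43
255 187/ 46 164/ 47 105/ 51 128/ 46 106/ 46  97/ 47 101/ 45 103/ 42 105/ 49  98/ 42
```

>>> {"method": "play_rows", "body": {"deltas": [[0,0,-0.02,0,0,-0.07,0],[0,0,-0.03,0,0,-0.14,0],[0,0,-0.03,0,0,-0.21,0],[-0.02,-0.02,-0.03,0,0,-0.28,0],[-0.05,-0.05,-0.03,0,0,-0.35,0],[-0.09,-0.07,-0.03,0,0,-0.42,0],[-0.13,-0.1,-0.03,0,0,-0.49,0],[-0.18,-0.13,-0.03,0,0,-0.56,0],[-0.22,-0.16,-0.03,0,0,-0.63,0],[-0.26,-0.2,-0.03,0,0,-0.7,0]]}}

```text
clock: 18.85
position: [0.4923, 0.2623, 0.1353]
tool_rot: [-3.142, 0.0, 1.269]
force: [-0.1, 0.7, -0.0]
grip_width: 0.0852
finger_force: 0.0
```

```bash
python3 - <<'E'
from h import *
s=observe();print(s["position"],s["tool_rot"],s["qpos"].round(2));go((.455,.308,.10),163)
E
```

```text
[0.49227327 0.26230425 0.13526352] [-3.14157546e+00  4.60516413e-04  1.26865412e+00] [-1.19  0.69  0.89  1.87 -0.67  0.92 -0.27]
delta [0.0651, -0.0984, 0.0705] [0.0002, 0.0002, 0.7474] steps 10.4
```

>>> {"method": "play_rows", "body": {"deltas": [[0.01,-0.02,0.0,0,0,-0.07,0],[0.02,-0.04,0.0,0,0,-0.14,0],[0.03,-0.06,0.0,0,0,-0.21,0],[0.04,-0.08,0.01,0,0,-0.28,0],[0.05,-0.09,0.02,0,0,-0.35,0],[0.065,-0.098,0.03,0,0,-0.42,0],[0.065,-0.098,0.04,0,0,-0.49,0],[0.065,-0.098,0.05,0,0,-0.56,0],[0.065,-0.098,0.06,0,0,-0.63,0],[0.065,-0.098,0.07,0,0,-0.7,0]]}}

```text
clock: 19.85
position: [0.4563, 0.3078, 0.1]
tool_rot: [-3.141, 0.0, 2.735]
force: [0.6, -0.2, -0.1]
grip_width: 0.0853
finger_force: 0.0
```

>>> {"method": "play_rows", "body": {"deltas": [[0,0,0,0,0,-0.0526,0],[0,0,0,0,0,-0.0526,0],[0,0,0,0,0,-0.0526,0]]}}

```text
clock: 20.15
position: [0.4562, 0.3082, 0.1003]
tool_rot: [-3.141, -0.0, 2.837]
force: [0.4, -0.3, 0.3]
grip_width: 0.086
finger_force: 0.0
```

```bash
python3 - <<'E'
from h import *
c,im=snap("wrist","w11.png");s=observe();print(s["position"],np.degrees(s["tool_rot"][2]))
q=pix(c,[[.455,.308,.022]])[0];print(q)
hsv=cv2.cvtColor(im,cv2.COLOR_BGR2HSV)
x,y=q.astype(int);m=((hsv[...,1]<70)&(hsv[...,2]>20)).astype(np.uint8);k=np.zeros_like(m);k[max(0,y-120):y+90,x-60:x+60]=m[max(0,y-120):y+90,x-60:x+60]
k=cv2.morphologyEx(k,cv2.MORPH_OPEN,np.ones((13,13)))
C=max(cv2.findContours(k,0,cv2.CHAIN_APPROX_NONE)[0],key=cv2.contourArea)
print(cv2.boundingRect(C),cv2.minAreaRect(C),cv2.minAreaRect((ray(c,C[:,0],.022)[:,:2]*1000).astype(np.float32)))
go((.455,.308,-.01),163)
E
```

```text
[0.45603784 0.30848247 0.1003344 ] 162.54935527266946
[314.10933277 188.52259974]
(281, 139, 68, 89) ((314.5, 183.0), (88.0, 67.0), 90.0) ((452.2493896484375, 309.09295654296875), (48.92420959472656, 67.26483154296875), 72.51115417480469)
delta [0.0017, -0.0015, 0.2207] [-0.0001, 0.0, -0.0038] steps 2.2
```

>>> {"method": "play_rows", "body": {"deltas": [[0.003,0,0.08,0,0,0,0],[0.003,0,0.15,0,0,0,0],[0.003,0,0.2,0,0,0,0],[0.003,0,0.22,0,0,0,0],[0.003,0,0.23,0,0,0,0],[0.003,0,0.236,0,0,0,0.25],[0.003,0,0.236,0,0,0,0.25],[0.003,0,0.236,0,0,0,0.25]]}}

```text
clock: 21.0
position: [0.4546, 0.31, -0.0167]
tool_rot: [3.141, 0.001, 2.842]
force: [0.2, 0.6, -0.0]
grip_width: 0.0644
finger_force: 0.0
```

```bash
python3 - <<'E'
from h import *
s=observe();print(s["position"],s["force"],s["grip_width"])
out=[]
c,im=snap("side","side4.png");q=pix(c,[s["position"]])[0];print(q)
E
```

```text
[ 0.45463752  0.31004727 -0.01674298] [ 0.17197848  0.6250026  -0.02982521] 0.06440785538018315
[303.96731054 155.49372616]
```

>>> {"method": "play_rows", "body": {"deltas": [[0,0,0.005,0,0,0,0.25],[0,0,0.01,0,0,0,0.25],[0,0,0.014,0,0,0,0.25],[0,0,0.014,0,0,0,0.25]]}}

```text
clock: 21.45
position: [0.454, 0.3095, -0.025]
tool_rot: [-3.141, -0.0, 2.842]
force: [-0.2, 0.5, 1.2]
grip_width: 0.0639
finger_force: 0.0
```

>>> {"method": "play_rows", "body": {"deltas": [[0,0,0,0,0,0,1],[0,0,0,0,0,0,1],[0,0,0,0,0,0,1],[0,0,0,0,0,0,1]], "newtons": 50}}

```text
clock: 21.85
position: [0.4542, 0.3096, -0.0244]
tool_rot: [-3.142, -0.0, 2.842]
force: [-1.3, -1.9, 5.7]
grip_width: 0.0487
finger_force: 52.3
```

```bash
python3 - <<'E'
from h import *
s=observe();print(s["position"],s["force"],s["grip_width"],s["qpos"].round(2))
E
```

```text
[ 0.45417494  0.3095683  -0.0244152 ] [-1.32731512 -1.86666388  5.65123866] 0.04874762750468026 [-0.92  0.78  0.3   1.95 -0.46  0.49  0.99]
```

>>> {"method": "play_rows", "body": {"deltas": [[0,0,-0.06,0,0,0,1],[0,0,-0.14,0,0,0.03,1],[0,0,-0.2,0,0,0.1,1],[-0.02,0.02,-0.22,0,0,0.17,1],[-0.05,0.04,-0.22,0,0,0.24,1],[-0.1,0.07,-0.22,0,0,0.31,1],[-0.15,0.1,-0.22,0,0,0.38,1],[-0.2,0.13,-0.22,0,0,0.45,1],[-0.24,0.16,-0.22,0,0,0.52,1],[-0.28,0.18,-0.22,0,0,0.59,1]]}}

```text
clock: 22.85
position: [0.6151, 0.3552, 0.0849]
tool_rot: [-3.141, 0.0, 1.601]
force: [-0.3, -0.5, -3.1]
grip_width: 0.0487
finger_force: 53.6
```

```bash
python3 - <<'E'
from h import *
s=observe();print(s["position"],s["tool_rot"],s["grip_width"],s["qpos"].round(2));go((.5818,.1459,.06),-11.5)
E
```

```text
[0.61514853 0.35518559 0.08492573] [-3.14112466e+00  3.66589004e-05  1.60105810e+00] 0.04873386435178219 [-1.01  0.92  0.75  1.46 -0.69  1.03 -0.07]
delta [-0.4164, -0.0793, 0.0499] [-0.0002, -0.0001, -0.6397] steps 8.9
```

>>> {"method": "play_rows", "body": {"deltas": [[-0.07,-0.01,0,0,0,0.07,1],[-0.14,-0.02,0,0,0,0.14,1],[-0.21,-0.03,0,0,0,0.21,1],[-0.28,-0.045,0,0,0,0.28,1],[-0.35,-0.06,0,0,0,0.35,1],[-0.416,-0.079,0,0,0,0.42,1],[-0.416,-0.079,0,0,0,0.49,1],[-0.416,-0.079,0,0,0,0.56,1],[-0.416,-0.079,0,0,0,0.63,1],[-0.416,-0.079,0,0,0,0.7,1]]}}

```text
clock: 23.85
position: [0.5822, 0.1452, 0.0852]
tool_rot: [-3.141, 0.0, 0.134]
force: [0.8, 0.0, -2.1]
grip_width: 0.0488
finger_force: 53.6
```

>>> {"method": "play_rows", "body": {"deltas": [[0,0,0,0,0,0.07,1],[0,0,0,0,0,0.14,1],[0,0,0,0,0,0.16,1],[0,0,0,0,0,0.16,1],[0,0,0,0,0,0.16,1]]}}

```text
clock: 24.35
position: [0.5823, 0.1451, 0.0852]
tool_rot: [3.141, 0.0, -0.193]
force: [1.2, -0.1, -1.8]
grip_width: 0.0489
finger_force: 53.6
```

```bash
python3 - <<'E'
from h import *
c,im=snap("wrist","w12.png")
s=observe();p=s["position"];print(p,s["tool_rot"],s["qpos"].round(2))
a=s["tool_rot"][2];M=np.array([[np.cos(a),-np.sin(a)],[np.sin(a),np.cos(a)]])
print("eye tip pred",pix(c,[p+np.array([*(M@[.052,0]),.0244+.012])]),"stem tip pred",pix(c,[[.6523,.1317,.02]]))
hsv=cv2.cvtColor(im,cv2.COLOR_BGR2HSV)
n=hsv[...,1]<75
for v in range(60,240,4):
    r=np.where(n[v,250:390])[0]+250; print(v,(int(r.min()),int(r.max()),len(r)) if len(r) else None,end=' ')
go((.5818,.1459,.0),-11.5)
E
```

```text
[0.58234785 0.14511105 0.08532824] [-3.14148969e+00  1.55411240e-04 -1.93487991e-01] [-0.99  0.99  1.14  1.8  -1.03  1.09 -1.23]
eye tip pred [[316.99328045 146.46153083]] stem tip pred [[316.18988845  89.386014  ]]
60 (306, 324, 19) 64 (306, 324, 19) 68 (306, 324, 19) 72 (306, 323, 18) 76 (306, 323, 18) 80 (306, 323, 18) 84 (306, 323, 18) 88 None 92 None 96 None 100 None 104 None 108 None 112 None 116 None 120 None 124 None 128 None 132 None 136 None 140 None 144 None 148 None 152 (313, 319, 7) 156 (301, 331, 31) 160 (297, 334, 38) 164 (294, 337, 44) 168 (291, 340, 38) 172 (290, 341, 32) 176 (290, 341, 28) 180 (290, 341, 28) 184 (290, 341, 32) 188 (292, 339, 37) 192 (295, 337, 43) 196 (259, 373, 115) 200 (257, 375, 119) 204 (255, 377, 123) 208 (253, 379, 127) 212 (252, 380, 129) 216 (252, 379, 128) 220 (253, 379, 127) 224 (253, 379, 127) 228 (253, 379, 127) 232 (253, 379, 127) 236 (253, 378, 126) delta [-0.0014, -0.0013, 0.1707] [-0.0, 0.0001, 0.0034] steps 1.7
```

>>> {"method": "play_rows", "body": {"deltas": [[0.004,-0.001,0.05,0,0,0.003,1],[0.004,-0.001,0.11,0,0,0.003,1],[0.004,-0.001,0.16,0,0,0.003,1],[0.004,-0.001,0.19,0,0,0.003,1],[0.004,-0.001,0.205,0,0,0.003,1],[0.004,-0.001,0.212,0,0,0.003,1],[0.004,-0.001,0.212,0,0,0.003,1]]}}

```text
clock: 25.1
position: [0.5848, 0.1452, -0.0201]
tool_rot: [-3.141, -0.0, -0.201]
force: [-0.1, -0.4, -1.7]
grip_width: 0.0487
finger_force: 53.6
```

>>> {"method": "play_rows", "body": {"deltas": [[0,0,0.002,0,0,0,1],[0,0,0.004,0,0,0,1],[0,0,0.007,0,0,0,1],[0,0,0.007,0,0,0,1]]}}

```text
clock: 25.5
position: [0.5844, 0.1452, -0.0241]
tool_rot: [-3.142, 0.0, -0.201]
force: [-0.4, -0.0, -1.9]
grip_width: 0.0488
finger_force: 53.6
```

Still bearing the sled's weight (−1.9 N); a little lower.

>>> {"method": "play_rows", "body": {"deltas": [[0,0,0.001,0,0,0,1],[0,0,0.002,0,0,0,1],[0,0,0.003,0,0,0,1],[0,0,0.003,0,0,0,1]]}}

```text
clock: 25.9
position: [0.5845, 0.1452, -0.0244]
tool_rot: [-3.141, -0.0, -0.202]
force: [-7.2, 1.6, 20.2]
grip_width: 0.0488
finger_force: 56.3
```

>>> {"method": "play_rows", "body": {"deltas": [[0,0,-0.002,0,0,0,1],[0,0,-0.002,0,0,0,0.15],[0,0,-0.002,0,0,0,0.15],[0,0,-0.002,0,0,0,0.15],[0,0,-0.06,0,0,0,0.15],[0,0,-0.14,0,0,0,0.15],[0,0,-0.22,0,0,0,0.15],[0,0,-0.28,0,0,0,0.15],[0,0,-0.28,0,0,0,0.15],[0,0,-0.28,0,0,0,0.15]]}}

```text
clock: 26.9
position: [0.5845, 0.1454, 0.1144]
tool_rot: [-3.141, -0.0, -0.201]
force: [-0.9, -0.4, -0.2]
grip_width: 0.0724
finger_force: 0.0
```

```bash
python3 - <<'E'
from h import *
c,im=snap("wrist","w13.png")
s=observe();p=s["position"];print(p,np.degrees(s["tool_rot"][2]),s["qpos"].round(2))
hsv=cv2.cvtColor(im,cv2.COLOR_BGR2HSV);n=(hsv[...,1]<75)
a=np.radians(-11.5);M=np.array([[np.cos(a),-np.sin(a)],[np.sin(a),np.cos(a)]])
print("pred stem tip",pix(c,[[.6535,.1314,.022]]),"eye",pix(c,[[.634,.1345,.012]]),"sled c",pix(c,[[.583,.1455,.022]]))
st=[];
for v in range(20,240,4):
    r=np.where(n[v,250:390])[0]+250; print(v,(int(r.min()),int(r.max()),len(r)) if len(r) else None,end=' ')
k=np.zeros(n.shape,np.uint8);k[60:238,230:400]=n[60:238,230:400];k=cv2.morphologyEx(k,cv2.MORPH_OPEN,np.ones((21,21)))
C=max(cv2.findContours(k,0,cv2.CHAIN_APPROX_NONE)[0],key=cv2.contourArea)
print("\nsled",cv2.boundingRect(C),cv2.minAreaRect(C)[2],cv2.minAreaRect((ray(c,C[:,0],.022)[:,:2]*1000).astype(np.float32)))
E
```

```text
[0.58414626 0.14538766 0.11368556] -11.528390307628328 [-1.    0.95  1.16  1.78 -0.98  1.12 -1.27]
pred stem tip [[316.64666682  90.03150358]] eye [[317.74021429 116.68383638]] sled c [[316.91392323 186.01721509]]
20 (254, 376, 123) 24 (254, 376, 123) 28 (254, 376, 123) 32 (255, 374, 120) 36 (272, 356, 85) 40 (307, 323, 17) 44 (305, 325, 21) 48 (305, 326, 22) 52 (305, 325, 21) 56 (307, 323, 17) 60 (307, 323, 17) 64 (308, 323, 16) 68 (308, 323, 16) 72 (308, 323, 16) 76 (308, 323, 16) 80 (308, 323, 16) 84 (308, 323, 16) 88 (308, 323, 16) 92 None 96 None 100 None 104 None 108 None 112 None 116 None 120 (310, 322, 13) 124 (306, 326, 21) 128 (303, 329, 17) 132 (303, 329, 14) 136 (304, 329, 16) 140 (306, 326, 21) 144 (285, 346, 62) 148 (284, 348, 65) 152 (284, 348, 65) 156 (285, 348, 64) 160 (285, 348, 64) 164 (285, 348, 64) 168 (285, 348, 64) 172 (285, 347, 63) 176 (285, 347, 63) 180 (285, 347, 63) 184 (285, 347, 63) 188 (285, 347, 63) 192 (285, 347, 63) 196 (285, 347, 63) 200 (285, 347, 63) 204 (285, 346, 62) 208 (285, 346, 62) 212 (286, 346, 61) 216 (286, 346, 61) 220 (286, 346, 61) 224 None 228 None 232 None 236 None 
sled (285, 142, 64, 82) 0.0 ((584.781494140625, 145.86190795898438), (49.101104736328125, 65.52742004394531), 78.39384460449219)
```

Sled is placed: eye tip at row 119 and stem end at row 90 (about 21 mm), both at column ~316, so it is in line. Now the weight.

```bash
python3 - <<'E'
from h import *
c=cal("wrist");a=np.radians(-11.5);M=np.array([[np.cos(a),-np.sin(a)],[np.sin(a),np.cos(a)]])
for n,uv,z in[("eye",(316,118.7),.012),("stem",(315.5,90.5),.022),("rear",(316,222.5),.022),("front",(316,142.5),.022)]:
    print(n,(ray(c,[uv],z)[0,:2]@M*1000).round(1))
go((.4416,-.0934,.13),-11.5)
E
```

```text
eye [592.6 259.3]
stem [613.4 259.7]
rear [511.5 259.3]
front [576.  259.3]
delta [-0.1839, 0.5249, -0.0325] [-0.0, 0.0003, -0.0002] steps 5.6
```

>>> {"method": "play_rows", "body": {"deltas": [[-0.03,0.08,-0.03,0,0,0,0.2],[-0.06,0.17,-0.03,0,0,0,0.2],[-0.09,0.26,-0.03,0,0,0,0.2],[-0.12,0.35,-0.03,0,0,0,0.2],[-0.15,0.44,-0.03,0,0,0,0.2],[-0.184,0.525,-0.03,0,0,0,0.2],[-0.184,0.525,-0.03,0,0,0,0.2],[-0.184,0.525,-0.03,0,0,0,0.2]]}}

```text
clock: 27.75
position: [0.4413, -0.0941, 0.1289]
tool_rot: [-3.141, 0.001, -0.203]
force: [1.2, 0.4, 0.2]
grip_width: 0.0684
finger_force: 0.0
```

```bash
python3 - <<'E'
from h import *
c,im=snap("wrist","w14.png");s=observe();print(s["position"],s["qpos"].round(2))
q=pix(c,[[.4416,-.0934,.055],[.4416,-.0934,.036],[.4416,-.0934,0]]);print(q)
hsv=cv2.cvtColor(im,cv2.COLOR_BGR2HSV);n=((hsv[...,1]<75)).astype(np.uint8)
k=np.zeros_like(n);k[50:236,230:400]=n[50:236,230:400];k=cv2.morphologyEx(k,cv2.MORPH_OPEN,np.ones((5,5)))
for C in sorted(cv2.findContours(k,0,cv2.CHAIN_APPROX_NONE)[0],key=cv2.contourArea)[-2:]:
    print(cv2.boundingRect(C),cv2.contourArea(C),cv2.minEnclosingCircle(C))
x,y=q[0].astype(int)
for v in range(110,236,6):print(v,' '.join(f"{hsv[v,u,2]:3d}/{hsv[v,u,1]:2d}" for u in range(x-48,x+49,6)))
E
```

```text
[ 0.44177255 -0.09336571  0.12883051] [-0.74  0.73  1.22  2.14 -0.9   0.93 -0.75]
[[315.56645306 190.81775957]
 [315.6056056  183.62789057]
 [315.66715685 172.3247814 ]]
(302, 149, 45, 51) 1751.5 ((323.0, 173.88999938964844), 25.603069305419922)
110 113/122 113/122 113/124 113/122 113/122 113/122 112/125 141/123 139/125 139/121 139/121 139/123 140/124 139/121 141/123 139/123 139/123
116 114/123 113/122 113/124 113/124 113/124 113/124 114/125 112/125 139/121 140/124 140/122 140/124 140/124 140/122 139/125 139/121 139/123
122 114/123 114/123 112/123 113/124 114/123 114/123 114/123 114/123 111/122 140/122 140/122 140/122 139/123 140/122 140/122 140/122 140/122
128 114/123 113/122 113/124 113/122 113/122 114/123 113/124 114/123 145/121 140/122 140/124 140/122 144/124 141/123 140/124 140/124 140/122
134 114/125 113/122 114/123 113/122 114/123 114/123 114/121 114/123 114/123 146/122 112/123 114/121 114/123 114/123 138/122 140/122 139/123
140 114/121 113/122 114/121 114/123 114/123 115/124 114/123 114/123 114/123 114/123 113/124 114/123 113/122 114/123 109/124 140/122 139/123
146 114/121 11
[... 1334 characters left out ...]

206 140/124 140/122 140/124 141/123 140/122 141/123 141/123 141/121 140/124 132/124 208/113 207/113 207/113 208/114 207/113 207/113 207/113
212 140/124 141/121 141/123 140/122 140/122 140/122 140/124 140/122 129/125 208/113 207/112 208/114 207/113 207/113 207/115 208/114 207/113
218 141/121 141/123 140/122 140/122 140/124 140/122 140/122 203/112 208/113 208/113 207/113 207/113 207/113 207/113 208/113 208/114 207/113
224 140/124 141/123 140/122 140/124 140/124 141/121 210/114 207/113 208/113 208/113 208/114 207/113 207/113 208/114 207/112 207/113 207/113
230 140/122 141/121 140/122 140/122 138/124 209/112 207/113 206/113 208/114 207/113 207/112 207/113 207/113 207/112 207/113 207/113 207/113
```

```bash
python3 - <<'E'
from h import *
c=cal("wrist");s=observe();a=s["tool_rot"][2];d=np.array([np.cos(a),np.sin(a)])
A=ray(c,[(324.2,149)],0)[0,:2]-.018*d;B=ray(c,[(324.2,199.5)],.036)[0,:2]+.018*d;B2=ray(c,[(324.2,199.5)],.055)[0,:2]+.011*d
print(A,B,B2);m=(A+B)/2
go((*m,.06),-11.5)
E
```

```text
[ 0.4432681 -0.1004491] [ 0.44564704 -0.10037168] [ 0.44513238 -0.09979154]
delta [0.0082, 0.0127, 0.1377] [0.0001, 0.0004, -0.0004] steps 1.4
```

>>> {"method": "play_rows", "body": {"deltas": [[0.008,0.0127,0.03,0,0,0,0.2],[0.008,0.0127,0.1,0,0,0,0.2],[0.008,0.0127,0.18,0,0,0,0.2],[0.008,0.0127,0.24,0,0,0,0.2],[0.008,0.0127,0.27,0,0,0,0.2],[0.008,0.0127,0.282,0,0,0,0.2],[0.008,0.0127,0.282,0,0,0,0.2]]}}

```text
clock: 28.5
position: [0.4444, -0.1002, -0.0121]
tool_rot: [3.142, 0.001, -0.201]
force: [0.4, -0.6, 0.4]
grip_width: 0.0682
finger_force: 0.0
```

>>> {"method": "play_rows", "body": {"deltas": [[0,0,0,0,0,0,1],[0,0,0,0,0,0,1],[0,0,0,0,0,0,1],[0,0,0,0,0,0,1],[0,0,0,0,0,0,1]], "newtons": 50}}

```text
clock: 29.0
position: [0.445, -0.1005, -0.0107]
tool_rot: [-3.141, -0.001, -0.201]
force: [-2.2, 2.0, 15.1]
grip_width: 0.034
finger_force: 48.2
```

```bash
python3 - <<'E'
from h import *
s=observe();print(s["position"],s["grip_width"]);go((.5833,.1459,.06),-11.5)
E
```

```text
[ 0.44501145 -0.10054277 -0.01071309] 0.03398877954836322
delta [0.1727, -0.5383, -0.1409] [-0.0003, -0.0007, -0.0003] steps 5.8
```

>>> {"method": "play_rows", "body": {"deltas": [[0,0,-0.05,0,0,0,1],[0,0,-0.13,0,0,0,1],[0.03,-0.08,-0.18,0,0,0,1],[0.055,-0.17,-0.18,0,0,0,1],[0.085,-0.26,-0.18,0,0,0,1],[0.115,-0.35,-0.18,0,0,0,1],[0.145,-0.44,-0.18,0,0,0,1],[0.173,-0.538,-0.18,0,0,0,1],[0.173,-0.538,-0.18,0,0,0,1],[0.173,-0.538,-0.18,0,0,0,1]]}}

```text
clock: 30.0
position: [0.5828, 0.1466, 0.0783]
tool_rot: [3.141, 0.0, -0.199]
force: [0.2, -0.3, -2.6]
grip_width: 0.0338
finger_force: 51.5
```

```bash
python3 - <<'E'
from h import *
c,im=snap("wrist","w15.png");s=observe();p=s["position"];print(p,s["tool_rot"],s["grip_width"])
# held weight in the image: predicted knob top/body front bottom
a=s["tool_rot"][2];d=np.array([np.cos(a),np.sin(a)]);z0=p[2]+.0107
print("pred body front bottom",pix(c,[[*(p[:2]+.018*d),z0]]),"front top",pix(c,[[*(p[:2]+.018*d),z0+.036]]),"sled eye/front",pix(c,[[.6323,.1355,.012],[.6146,.1395,.022]]))
hsv=cv2.cvtColor(im,cv2.COLOR_BGR2HSV)
for v in range(116,260,6):print(v,' '.join(f"{hsv[v,u,2]:3d}/{hsv[v,u,1]:3d}" for u in range(279,356,6)))
go((.5833,.1459,.012),-11.5)
E
```

```text
[0.58259964 0.14531305 0.078536  ] [ 3.14089906e+00  2.32539179e-05 -2.01211959e-01] 0.0337466934341091
pred body front bottom [[319.58933623 207.34419484]] front top [[320.54034692 239.05119505]] sled eye/front [[318.19935245 121.70147665]
 [317.59274205 151.50437286]]
116 208/123 211/121 122/121 122/123 122/123 122/121 155/122 151/122 151/122 151/123 150/122 151/123 150/122
122 208/123 209/122 122/119 122/123 123/122  95/115  39/ 20  46/ 17 159/123 150/122 151/122 151/122 151/122
128 211/122 208/121 117/122 123/122 135/127  44/ 23  35/  0  45/ 11  54/ 28 154/123 150/121 151/122 151/123
134 122/121 210/121 122/123 123/122  36/ 28  34/ 15 153/122 156/123  49/ 21 116/119 151/122 150/122 151/122
140 123/120 122/123 122/123 122/123  34/ 15  41/ 25 125/120 127/122  51/ 20 113/117 151/122 151/122 151/122
146 123/120 127/126 127/124 126/125 130/126  42/ 30  43/ 24  54/ 24  50/ 20 123/122 125/122 126/123 122/123
152 126/123  66/ 12  65/ 16  64/ 12  63/ 12  64/  8  63/ 12  67/ 11  68/ 15  66/ 15  64/  8  62/  8  60/ 17
158 130/129  75/ 10  75/ 10  76/ 13  76/ 10  76/ 10  77/ 20  75/ 14  72/ 
[... 1127 characters left out ...]
 98/ 10  72/ 25  74/ 31  74/ 28  74/ 28  74/ 28  74/ 28  74/ 31  73/ 31  74/ 28  71/ 29  87/  3
230 151/122  70/ 29  72/ 28  74/ 28  74/ 28  74/ 28  74/ 34  75/ 31  75/ 27  73/ 28  75/ 31  74/ 31  82/  6
236 153/122  70/ 25  74/ 31  73/ 31  74/ 28  74/ 28  74/ 31  74/ 31  75/ 31  74/ 28  73/ 28  75/ 31  70/ 11
242 148/117  72/ 32  73/ 31  73/ 28 102/ 23 106/ 26 107/ 29 108/ 24 104/ 27  75/ 31  73/ 35  72/ 32  68/ 23
248  76/ 34  70/ 29  99/ 31 102/ 30 103/ 27 105/ 29 105/ 24 105/ 27 104/ 27 103/ 25 101/ 30  71/ 29  73/ 28
254  71/ 29  96/ 29  96/ 27  99/ 28 103/ 27 106/ 26 108/ 26 105/ 27 103/ 25 101/ 30 103/ 32 103/ 30  75/ 27
delta [0.0011, -0.0015, 0.1331] [0.0003, 0.0, -0.0002] steps 1.3
```

>>> {"method": "play_rows", "body": {"deltas": [[0.003,0,0.04,0,0,0,1],[0.003,0,0.08,0,0,0,1],[0.003,0,0.11,0,0,0,1],[0.003,0,0.122,0,0,0,1],[0.003,0,0.128,0,0,0,1],[0.003,0,0.13,0,0,0,1],[0.003,0,0.13,0,0,0,1]]}}

```text
clock: 30.75
position: [0.5847, 0.1453, 0.0137]
tool_rot: [-3.141, -0.0, -0.202]
force: [0.1, -0.7, -3.1]
grip_width: 0.0342
finger_force: 51.5
```

>>> {"method": "play_rows", "body": {"deltas": [[0,0,0.001,0,0,0,1],[0,0,0.002,0,0,0,1],[0,0,0.002,0,0,0,1]]}}

```text
clock: 31.05
position: [0.5845, 0.1454, 0.0125]
tool_rot: [-3.141, -0.0, -0.201]
force: [0.2, 0.1, -2.1]
grip_width: 0.0338
finger_force: 51.5
```

>>> {"method": "play_rows", "body": {"deltas": [[0,0,0.001,0,0,0,1],[0,0,0.002,0,0,0,1],[0,0,0.002,0,0,0,1]]}}

```text
clock: 31.35
position: [0.5845, 0.1454, 0.0115]
tool_rot: [-3.141, -0.0, -0.201]
force: [-0.8, 0.1, 0.4]
grip_width: 0.034
finger_force: 51.7
```

>>> {"method": "play_rows", "body": {"deltas": [[0,0,0.001,0,0,0,1],[0,0,0.001,0,0,0,1]]}}

```text
clock: 31.55
position: [0.5846, 0.1454, 0.0114]
tool_rot: [-3.141, -0.0, -0.201]
force: [-4.2, 1.1, 9.3]
grip_width: 0.0336
finger_force: 52.6
```

Contact (+9 N). Release, then lift clear.

>>> {"method": "play_rows", "body": {"deltas": [[0,0,-0.001,0,0,0,1],[0,0,-0.001,0,0,0,0.2],[0,0,-0.001,0,0,0,0.2],[0,0,-0.001,0,0,0,0.2],[0,0,-0.03,0,0,0,0.2],[0,0,-0.1,0,0,0,0.2],[0,0,-0.18,0,0,0,0.2],[0,0,-0.28,0,0,0,0.2],[0,0,-0.36,0,0,0,0.2],[0,0,-0.36,0,0,0,0.2]]}}

```text
clock: 32.55
position: [0.5863, 0.1447, 0.1968]
tool_rot: [-3.139, -0.006, -0.202]
force: [1.3, -0.1, 0.2]
grip_width: 0.068
finger_force: 0.0
```

>>> {"method": "play_rows", "body": {"deltas": [[-0.08,0.04,0,0,0,0,0.2],[-0.16,0.08,0,0,0,0,0.2],[-0.2,0.12,-0.05,0,0,0,0.2],[-0.2,0.12,-0.1,0,0,0,0.2],[-0.2,0.12,-0.1,0,0,0,0.2],[-0.2,0.12,-0.1,0,0,0,0.2]]}}

```text
clock: 33.15
position: [0.4746, 0.1068, 0.2413]
tool_rot: [-3.14, -0.0, -0.201]
force: [1.0, 0.1, 0.5]
grip_width: 0.0684
finger_force: 0.0
```

```bash
python3 - <<'E'
from h import *
c,w=snap("wrist","w16.png");_,b=snap("side","side16.png")
s=observe();print(s["position"],c["xyz"])
p=pix(c,[[.5833,.1459,.022],[.65,-.17,.01]]);print(p)
f=lambda i,h:cv2.resize(i,(int(i.shape[1]*h/i.shape[0]),h))
cv2.imwrite("pics/fin.png",np.hstack([f(w,300),f(b[130:300,270:440],300)]))
E
```

```text
[0.47431769 0.10656249 0.24048527] [0.54849377 0.09183334 0.41205706]
[[259.01931266  59.25271332]
 [562.1417666  -82.28718939]]
```

View pics/fin.png

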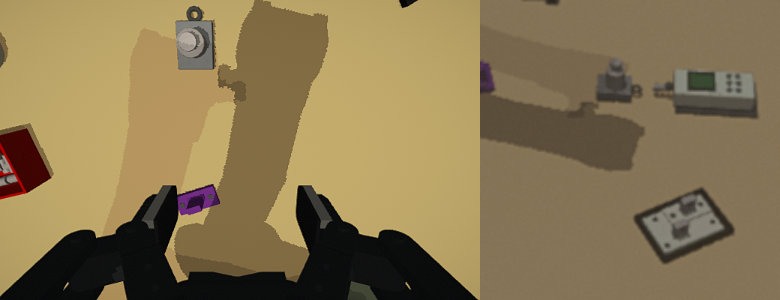

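Final view: the weight stands upright on the middle of the sled, the eye faces the stem in line with it, and both plates lie nested in the tray. The bystanders were left alone. Handing in.

```bash
python3 -c "
from workcell import *
print(job_done())"
```

```text
the job is handed in; nothing more can be done
None
```

Job handed in at about 33 s of the 112 s limit: both grip plates lie nested flat in the tray with their tabs up, the sled is in line with the gauge with its eye about 21 mm from the stem tip, and the check weight stands upright on the middle of the sled.

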